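# Dock the temperature logger in its reading cradle

## Task

Take the orange-banded steel data logger out of the blue tray and dock it in the grey reading cradle: lay it gently in the two V blocks, black contact end towards the contact head, and slide it along until it is lightly but fully home against the head. Then, with the logger let go, swing the clamp strap over it and press the strap down (the red tab is the place to push) until its rubber foot holds the logger firmly and stays clamped by itself, without being forced. Leave the other loggers and everything else on the bench where they are.

Things in the scene. Friction and masses are not known exactly. Their poses are not given: they have to be found in the camera images.
- logger_mid (a point): the logger to dock: lying stainless barrel, diameter 26 mm, 160 mm long over all, 0.22 to 0.37 kg, with an orange band 12 to 36 mm from the middle towards the black contact end. This point is half-way along it, on its axis; its y axis runs along the barrel to the black contact end. The last 22 mm of the other end are a bronze filter tip, 18 mm thick. Grip it at the middle, clear of rails and V blocks.
- logger_contact (a point): centre of the flat end face of the black contact end of that logger, 80 mm from its middle along its y axis.
- logger_b: a like logger with a blue band, in another bay of the tray; origin at its middle. Leave it.
- logger_c: the other like logger with a blue band, in the tray; origin at its middle. Leave it.
- tray: fixed tray, white base and blue V rails, 205 x 150 mm, origin on the table under its centre. Three bays 62 mm apart along its x axis; loggers lie along its y axis, contact ends to +y, axes 38 mm above the table. The rails stand 37 to 53 mm either side of the middle along y, 40 mm tall; between them only the 8 mm base is under the loggers.
- cradle: fixed reading cradle: grey base plate 125 x 222 mm, 12 mm thick, origin on the table under the middle of the docked logger. Its y axis runs along the V blocks towards the contact head, x to the side of the strap's hinge, z up.
- vblocks: the cradle's two aluminium 90 degree V blocks, 62 mm wide, 26 mm long, centred 50 mm either side of the origin along y: 74 mm are open between them. Each V's mouth is 40 mm wide, its edges 49 mm above the table; a seated logger's axis is 48 mm above the table. Origin and axes as the cradle's.
- head: the cradle's contact head: grey box 64 x 50 mm, 88 mm tall, beyond the +y V block, with a solid black contact boss of 22 mm diameter that looks to -y. Its contacts take light pushes, up to about 15 N. Origin and axes as the cradle's; the boss face lies 80 mm along y from the origin.
- cradle_home (a point): centre of the boss face on the V axis, 48 mm above the table: where the centre of the logger's contact end face lies when home. Its axes are the cradle's.
- cradle_mid (a point): where the middle of the docked logger lies: on the V axis, half-way between the V blocks, 48 mm above the table. Its axes are the cradle's.
- strap (a joint): angle of the cradle's steel clamp strap, rad. Starts folded back at 2.3 to 2.6, points straight up near 1.6, lies level over the -y V block near 0. Stiff constant-torque hinge: it stays where it is left and takes 3 to 4 N at the tab to move. With the foot on the logger, 6.5 to 8.5 N pressed down on the tab clamps it well and the hinge keeps it; over 10 N at the tab overloads it.
- strap_foot (a point): point of the strap 45 mm from the hinge, on the screw of the sprung rubber foot (20 N/mm) under the strap. The point goes with the strap, not with the screw: the screw was left anywhere within 6 mm of its middle setting, so the foot meets the seated logger at a strap angle between -0.15 and +0.15 that must be felt. Left alone it should press with 6 to 8 N, and never over 15 N.
- strap_hinge (a point): middle of the strap's hinge line, 45 mm in +x, 50 mm in -y and 63 mm up from the cradle's origin; the hinge line runs along the cradle's y axis. Its axes are the cradle's.
- strap_tab (a point): centre of the strap's red tab: 16 mm wide along the cradle's y, 30 mm along the strap, 12 mm thick. With the strap level it is 88 mm from the hinge in the cradle's -x and 17 mm above it; it turns with the strap about the hinge line. Pinched across its 16 mm width it can turn between the fingers as the strap swings.
- iron: cheese iron (loose): steel tube with a dark wooden cross handle, 180 mm long. Leave it.
- brush: wooden rind brush (loose), 180 mm long, leave it.
- spray: white spray-cleaner bottle with a blue cap (loose), 68 mm diameter, 190 mm tall, leave it.
- tags: small wooden box of wooden tags (loose), 110 x 80 x 50 mm, leave it.
- dish: white bowl (loose), 110 mm diameter, leave it.
- plugs: cut piece of cheese (loose), 90 x 55 x 28 mm, leave it.
There are look-alikes about, which are no part of the job. What is shaped like the part that bears logger_mid but purple is not meant.

How it is judged (in metres and radians):
On the way:
1. the logger lies centred in both V blocks, home against the contact head (within 2 mm), let go, with the strap still open (x of logger_contact in the frame of cradle_home between -0.002 and 0.002 m and y of logger_contact in the frame of cradle_home between -0.002 and 0.002 m and z of logger_contact in the frame of cradle_home between -0.002 and 0.002 m and angle between the y axis of logger_mid and the y axis of cradle_home, either way round below 0.035 rad and value of joint strap above 1.6 rad and contact force between the fingers and logger below 0.3 N), for 0.2 s.
At the end, for the whole second after the job is handed in: The orange-banded logger lies centred in both V blocks with its contact end face within 2 mm of its home point on the head in each direction and its axis within 0.035 rad of the V's, at rest; the strap lies over it (joint below 0.25 rad, still) and its foot presses the logger with more than 5 N (x of logger_contact in the frame of cradle_home between -0.002 and 0.002 m and y of logger_contact in the frame of cradle_home between -0.002 and 0.002 m and z of logger_contact in the frame of cradle_home between -0.002 and 0.002 m and angle between the y axis of logger_mid and the y axis of cradle_home, either way round below 0.035 rad and value of joint strap below 0.25 rad and contact force between strap and logger above 5 N and linear speed of logger below 0.01 m/s and velocity of joint strap below 0.05 rad/s); the robot touches nothing.
It fails at once if the logger is pushed against the contact head with more than 20 N (contact force between logger and head above 20 N).
It fails at once if the strap presses the logger with more than 16 N (contact force between strap and logger above 16 N).
It fails at once if the logger is dropped or slammed into the V blocks (more than 40 N) (contact force between logger and vblocks above 40 N).
It fails at once if another logger is shifted by more than 15 mm (distance of any of logger_b, logger_c from where it was at the start of the episode above 0.015 m).
It fails at once if another thing on the bench is pushed more than 30 mm or knocked over (distance of any of iron, brush, spray, tags, dish, plugs from where it was at the start of the episode above 0.03 m or angle between spray's own z axis and vertical above 0.5 rad).
It also fails if it takes over 70 s, if anything falls off the work surface, if the arm or the gripper's body presses on something with over 40 N, if the wrist force passes 120 N, or if a joint passes its speed limit or range.

## Robot

A 6-joint arm with a two-finger parallel gripper is mounted at the origin on the work surface. World frame = base frame: x ahead of the robot, y to its left, z up, the work surface at z = 0. Lengths are in mm, angles in rad, forces in N, time in s.
With the tool pointing down it reaches from about 350 to 975 mm from the base axis. Payload 7.1 kg.
Tool frame: the origin (TCP) lies midway between the tips of the shut fingers; the grasp point (between the pads) lies ctrl.grip_point_offset behind it (ctrl.grip_point_offset is the distance from the TCP to the grasp point, in mm); z points along the fingers, y is the line along which they close (so a half turn about z gives the same grasp; the last joint's range is limited). The gripper opens to 88 mm and grips with 3 to 60 N. Pads are 20 mm wide; open, the fingers measure 115 mm over their backs; the gripper's body (75 mm by 178 mm) begins 61 mm behind the grasp point.
Start: joints at [-1.132, 0.423, 1.63, -0, 1.089, -0.019], TCP at [276.249, -560.617, 222.675] pointing down, gripper open.
Joint ranges: [-3, 3], [-0.9, 2.11], [0.09, 2.58], [-1.31, 4.45], [0.11, 2.69], [-2.54, 2.54]. Speed limits (rad/s): [2.39, 2.39, 3.01, 3.14, 3.14, 3.14].

## Interface

Orientations are given as a rotation vector (axis times angle).
In Python, from workcell import ctrl, get_image, close_job, finder gives the robot as it stands.
- The arm moves only by the tool servo_tool, never from a script. Its argument "deltas" is a list of rows, each a list of 2 entries, a list of its own where there are three numbers: the shift along the tool's x, y, z in mm, then the turn, a rotation vector about the tool's x, y, z in rad. A call has 1 to 5 rows; each row is the pose to reach, as a shift and turn from the pose commanded when the call began, along the tool's axes at that moment; what a row does not reach only later rows make up. A row lasts 1/12 s, in which the tool goes at most 41.7 mm and 7.16 degrees, less where a joint would pass 70% of its speed; a pose out of reach is approached as far as the arm can. A call with a gripper value outside its range is refused whole. "grip" is the closure, from -1 (fully open) to 1 (shut), so that 0 is half open, set as the call begins (left out, the last holds). The fingers move at their own pace and stop on an object; the grip force is fixed at half the most. Time passes only in rows, so rows that repeat a pose let the fingers close. It gives the time, the measured TCP pose, the force, the opening and the grip force at its end, in the units of the state.
- ctrl.get_obs(): the state, without advancing time (a new reading comes with each control period).
- get_image(name): name is "scene" or "top"; returns a dict with "frame" (480x640x3 uint8, blue, green, red), "depth" (480x640 float32, mm along the optical axis (not along the pixel's ray), 0 where there is no reading), "K" (3x3 intrinsics, pixels), "pose" (4x4, takes a point from camera to world coordinates). Camera axes: x right, y down, z forward; pixel columns grow to the right and rows downward; lengths in mm; the calibration is good to about 2 mm. A picture is of the moment at which its call begins.
- close_job(): hands the job in; it is judged then, once.
Trained networks look in a picture, given as the dict that the camera call returned (one of the last four; its "shot" number tells which), for a name from the list of things; names that differ only in an ending like _2 or _b are one class to them, and where a whole thing is asked for, a point or a joint stands for the part that bears it (a point fixed in the world has none). Each returns a list of dicts, best first, with "score" (0 to 1); they miss things now and then, are a little off and sometimes report something else, mostly with a low value. They report only what shows in the picture. A call takes as long as a camera call. They do not tell look-alikes from the thing itself.
- finder.search_frame(query, picture): "rect" ([centre column, centre row, width, height] as shares, 0 to 1, of the picture: columns of its width, rows of its height, round what is visible of it).
- finder.silhouettes(query, picture): "mask" (480x640 bool, what is visible of it) and "rect" ([centre column, centre row, width, height] as shares, 0 to 1, of the picture: columns of its width, rows of its height, round what is visible of it).
The state is a dict: "t": time; "qpos": joint angles; "qvel": joint speeds; "joint_torque": joint torques, N m; "ee_pos": TCP position; "orientation": TCP orientation; "ft_force": force on the tool from outside, world axes, zero at the start; "moment": the same for the moment, N m; "width": finger opening in mm; "grasp_force": force on a finger pad.
Only numpy, scipy, OpenCV 4.12 (cv2) and the standard library are available. Lean on these libraries where they do the work, as an engineer would, in place of code of your own. Each camera call takes 0.05 s, during which the arm holds its last target. There are 200 camera calls.

## Working session

There is one attempt and no reset: what is moved stays moved. The work goes in short steps, Python scripts to look and compute and a tool call to move; the robot and the scene stay as the last step left them, time stands still between calls to the robot, and variables do not carry over. Pictures are saved under pics/ and viewed, at most 10 in all, crops included, and the job is handed in when it is done.

Besides the shell and the picture viewer there is one more tool, called after "Emit:" as name(argument=value, ...), one argument or row to a line, values as JSON. servo_tool: Moves the arm, as the interface text tells. Its arguments: {"type":"object","properties":{"deltas":{"type":"array","items":{"type":"array"}},"grip":{"type":"number"}},"required":["deltas"]}

```bash
mkdir -p pics; ls; cat > h.py <<'E'
import numpy as np, cv2
from workcell import ctrl, get_image, close_job, finder
from scipy.spatial.transform import Rotation as R
def cloud(p):
    K=p["K"];d=p["depth"];v,u=np.mgrid[:480,:640]
    P=np.stack([(u-K[0,2])/K[0,0]*d,(v-K[1,2])/K[1,1]*d,d],-1)
    W=P@p["pose"][:3,:3].T+p["pose"][:3,3]
    W[d<=0]=np.nan
    return W
def proj(p,X):
    T=np.linalg.inv(p["pose"]);c=np.asarray(X)@T[:3,:3].T+T[:3,3]
    return (c@p["K"].T)[...,:2]/c[...,2:]
E
python3 - <<'E'
from h import *
for n in("scene","top"):
    p=get_image(n);cv2.imwrite(f"pics/{n}0.png",p["frame"]);np.savez(f"{n}0.npz",**{k:p[k] for k in("frame","depth","K","pose")})
    print(n,p["pose"].round(3).tolist(),p["K"].tolist())
    W=cloud(p)
    for q in("logger_mid","tray","cradle","vblocks","head","strap"):
        for r in finder.silhouettes(q,p)[:5]:
            m=r["mask"];print(q,round(r["score"],2),(np.array(r["rect"])*[640,480,640,480]).round(),np.nanmedian(W[m],0).round())
print(ctrl.get_obs(),ctrl.grip_point_offset)
E
```

```text
pics
scene [[0.764, 0.545, -0.344, 1150.57], [0.645, -0.647, 0.407, -753.804], [-0.001, -0.533, -0.846, 1574.069], [0.0, 0.0, 0.0, 1.0]] [[518.2223367788654, 0.0, 318.8235557147449], [0.0, 518.2223367788654, 239.31258922735827], [0.0, 0.0, 1.0]]
logger_mid 0.88 [286. 285.  43.  25.] [ 557. -231.   48.]
logger_mid 0.81 [297. 201.  25.  36.] [341.  64.  23.]
logger_mid 0.79 [150. 328.  36.  39.] [ 314. -608.   24.]
logger_mid 0.22 [332. 153.  25.  39.] [322. 312.  17.]
tray 0.96 [279. 275.  68.  62.] [ 509. -211.   12.]
cradle 0.73 [342. 217.  60.  61.] [530. 126.  18.]
vblocks 0.77 [339. 219.  37.  29.] [518. 135.  37.]
head 0.56 [356. 196.  28.  31.] [514. 192.  78.]
top [[0.023, -0.998, 0.053, 423.134], [-1.0, -0.024, -0.002, -45.602], [0.004, -0.053, -0.999, 1629.615], [0.0, 0.0, 0.0, 1.0]] [[559.5815792845466, 0.0, 325.1069563711832], [0.0, 559.5815792845466, 242.1456811761204], [0.0, 0.0, 1.0]]
logger_mid 0.9 [518. 310.  11.  57.] [ 319. -605.   22.]
logger_mid 0.8 [389. 228.  52.  24.] [ 557. -221.   47.]
logger_mid 0.71 [284. 303.  24.  55.] [340.  67.  22.]
logger_mid 0.43 [37
[... 410 characters left out ...]
: array([-1.13200319e+00,  4.23029663e-01,  1.62989291e+00,  1.74773313e-06,
        1.08861983e+00, -1.90041079e-02]), 'qvel': array([-7.68238760e-04,  6.01519098e-05, -7.31935800e-04,  1.53435009e-03,
       -1.35726056e-03, -1.22229270e-03]), 'joint_torque': array([-2.78554522e-03, -5.44432282e+01, -2.74004120e+01,  6.41063461e-02,
        1.67955545e-02,  2.19977636e-06]), 'ee_pos': array([ 276.24948622, -560.62156659,  222.72180489]), 'orientation': array([3.05960289e+00, 7.12830795e-01, 1.88269066e-05]), 'ft_force': array([ 0.11967229, -0.61746605,  0.3045591 ]), 'moment': array([-0.03993093,  0.02385107, -0.03388411]), 'grasp_force': 0.0, 'width': 87.82697197304782} 18.700000000000003
```

```bash
python3 - <<'E'
import cv2,numpy as np
a=cv2.imread("pics/top0.png");s=cv2.imread("pics/scene0.png")
A=cv2.resize(a[170:350,200:460],(800,554),interpolation=cv2.INTER_CUBIC)
cv2.imwrite("pics/topcrop.png",A)
E
```

```text
(no output)
```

View pics/scene0.png

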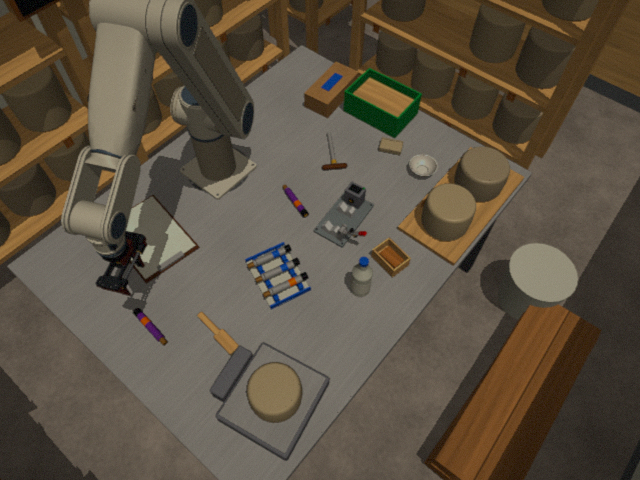

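View pics/topcrop.png

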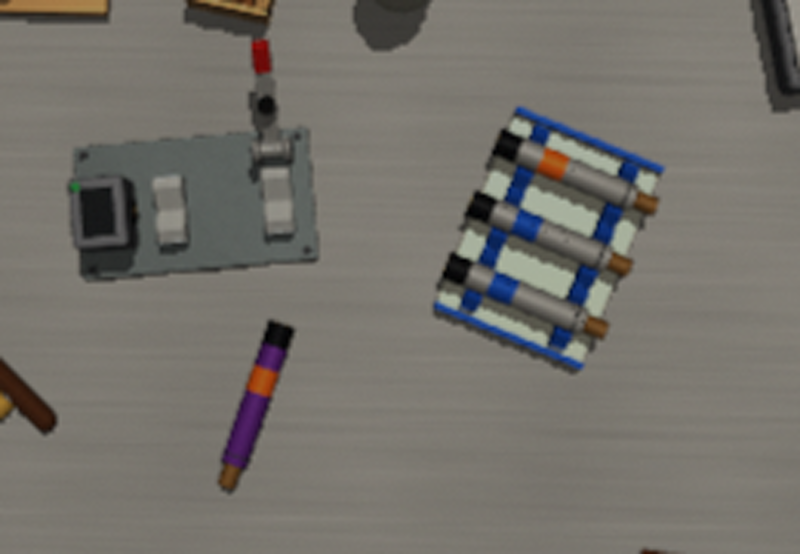

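The scene shows the tray at scene px (278,275), the cradle at (345,220) with the strap folded back (red tab at 362,233).

Candidates for the logger:
- Steel with orange band, end bay of the tray: scene (286,285), top (387,225).
- Two steel with blue bands: top (378,247) and (371,267).
- Purple look-alikes: top (284,303) and (518,310).

The steel one with the orange band, at top (387,225), is the right one. The close crop shows its orange band at crop px (553,163) and its black end at (507,147).

```bash
python3 - <<'E'
from h import *
for n in("top","scene"):
    p=dict(np.load(f"{n}0.npz"));W=cloud(p);x,y,z=W[...,0],W[...,1],W[...,2]
    f=p["frame"].astype(int)
    def rect(m,l):
        P=W[m][:,:2].astype(np.float32)
        if len(P)<4: print(n,l,len(P));return
        r=cv2.minAreaRect(P);print(n,l,len(P),np.round(r[0],1),np.round(r[1],1),round(r[2],1),"med",np.nanmedian(W[m],0).round(1))
    reg=(x>400)&(x<620)&(y>0)&(y<260)
    t=(x>380)&(x<430)&(y>50)&(y<150);print("table z",np.nanmedian(z[t]),np.nanstd(z[t]))
    rect(reg&(z>6),"plate");rect(reg&(z>6)&(z<18),"plate only")
    rect(reg&(z>30)&(z<55)&(y>140)&(x<600),"vb+");rect(reg&(z>30)&(z<55)&(y<115)&(x<575),"vb-")
    rect(reg&(z>80)&(y>150),"head")
    rect((f[...,2]>110)&(f[...,1]<50)&(f[...,0]<60)&(x>500)&(y>0),"red")
    org=(f[...,2]>150)&(f[...,1]>50)&(f[...,1]<130)&(f[...,0]<70)&(z>35)&(y<-100)&(y>-350)&(x>480);rect(org,"orange")
    tr=(x>350)&(x<660)&(y>-340)&(y<-80)
    L=tr&(z>42)
    nl,lab=cv2.connectedComponents(L.astype(np.uint8))
    for i in range(1,nl):
        if (lab==i).sum()>40: rect(lab==i,f"log{i}")
    rect(tr&(z>4),"tray")
E
```

```text
table z -0.12517885191425648 7.8041625888638215
top plate 3423 [509.6 129.5] [219.6 258.5] 0.5 med [520.9 129.9  13.7]
top plate only 2199 [510.2 129.6] [258.9 218.1] 89.9 med [524.1 120.1  11.2]
top vb+ 200 [511.2 177.1] [60.2 82.1] 9.3 med [516.2 154.7  41.2]
top vb- 198 [532.6  50.3] [71.6 31.5] 6.2 med [529.1  50.6  40.2]
top head 409 [509.  208.5] [63.8 50.5] 5.9 med [508.7 207.7  87.5]
top red 16 [665.2  72.1] [32. 10.] 38.7 med [658.7  66.5 115. ]
top orange 43 [ 568.9 -203.7] [22.2 17.4] 70.7 med [ 567.8 -203.    50.1]
top log1 407 [ 556.3 -225.1] [159.2  25.7] 68.7 med [ 557.2 -220.9   48.3]
top log5 421 [ 498.9 -201.8] [159.9  25.7] 69.2 med [ 500.4 -196.2   48.2]
top log12 414 [ 441.  -180.2] [158.3  24.6] 68.1 med [ 442.7 -174.9   48.2]
top tray 4061 [ 504.9 -210.2] [309.4 259.4] 0.1 med [ 500.  -203.    20.7]
table z 1.0846749603920216 7.189647347224306
scene plate 2045 [509.1 129.2] [219.9 256.3] 0.5 med [525.1 134.6  17.2]
scene plate only 1078 [508.4 129.8] [257.9 214.5] 89.7 med [530.6 119.4  11.7]
scene vb+ 172 [510.6 184.5] [64.9 93.3] 6.8 med [519.1 180.2  42.4]
scene vb- 132 [492.1  42. ] [172.7  38.1] 10.0 med [524.4  46.6  40.7]
scene head 212 [509.2 207.7] [64.9 55.7] 3.1 med [509.  204.3  87.9]
scene red 10 [658.7  64.2] [16.   7.4] 89.0 med [658.1  65.2 114.6]
scene orange 33 [ 568.  -202.1] [21.6 16.4] 65.3 med [ 569.1 -202.5   48.8]
scene log1 268 [ 439.6 -180.2] [158.6  34.9] 64.0 med [ 443.4 -177.6   48.7]
scene log3 289 [ 496.1 -201. ] [158.5  32.5] 67.3 med [ 500.2 -203.2   49. ]
scene log7 295 [ 556.3 -225.9] [160.   33.3] 73.0 med [ 557.8 -220.5   48.8]
scene tray 3085 [ 505.  -210.2] [259.2 309.8] 90.0 med [ 510.1 -210.6   17.1]
```

```bash
cat > fit.py <<'E'
from h import *
from scipy.optimize import differential_evolution as DE
def model(q,X):
    cx,cy,a,py,hy=q;c,s=np.cos(a),np.sin(a)
    dx,dy=X[:,0]-cx,X[:,1]-cy
    u=c*dx+s*dy;v=-s*dx+c*dy
    z=np.zeros(len(X));z[(abs(u)<62.5)&(abs(v-py)<111)]=12
    vb=(abs(u)<31)&(abs(abs(v)-50)<13)
    z[vb]=(np.where(abs(u)<20,29.6+abs(u),49))[vb]
    z[(abs(u)<32)&(abs(v-hy)<25)]=88
    return z,u,v
if __name__=="__main__":
  for n in("top","scene"):
    p=dict(np.load(f"{n}0.npz"));X=cloud(p).reshape(-1,3)
    X=X[(X[:,0]>420)&(X[:,0]<620)&(X[:,1]>-10)&(X[:,1]<260)&(X[:,2]>-10)]
    def cost(q):
        z,u,v=model(q,X);e=np.minimum(abs(X[:,2]-z),15)
        return e[~((u>12)&(abs(v+50)<35))].mean()+.0
    r=DE(cost,[(500,540),(80,120),(-.05,.25),(-10,40),(95,125)],seed=1,popsize=20,tol=1e-6,maxiter=300)
    print(n,r.x.round(3),r.fun)
E
python3 fit.py
```

```text
top [5.26167e+02 1.01621e+02 1.12000e-01 2.85780e+01 1.08440e+02] 3.5848486531936037
scene [5.19428e+02 1.03383e+02 1.05000e-01 2.88270e+01 1.06258e+02] 4.967080253793266
```

```bash
python3 - <<'E'
from fit import *
q=np.array([521,102.5,.108,28.7,107.])
for n in("top","scene"):
    p=dict(np.load(f"{n}0.npz"));X=cloud(p).reshape(-1,3)
    z,u,v=model(q,X);Z=X[:,2]
    def sec(l,m,w,b):
        k=m&np.isfinite(Z);print(n,l)
        for lo in b:
            s=k&(w>=lo)&(w<lo+b[1]-b[0])
            if s.sum(): print("  ",lo,np.nanmedian(Z[s]).round(1),s.sum(),end=";")
        print()
    b=np.arange(-72,76,4)
    sec("head u",(abs(v-107)<18),u,b);sec("vb+ u",abs(v-50)<8,u,b);sec("vb- u",abs(v+50)<8,u,b);sec("plate u",abs(v)<25,u,b)
    sec("v at |u|<12",abs(u)<25,v,np.arange(-92,152,4))
E
```

```text
top head u
   -72 -0.6 18;   -68 0.1 17;   -64 -0.2 17;   -60 3.5 18;   -56 11.8 16;   -52 10.1 18;   -48 11.7 19;   -44 12.7 17;   -40 11.5 17;   -36 28.6 33;   -32 86.0 18;   -28 87.6 19;   -24 88.9 20;   -20 89.3 19;   -16 90.4 19;   -12 87.1 19;   -8 88.6 18;   -4 87.3 20;   0 88.0 19;   4 87.6 18;   8 86.9 20;   12 89.6 18;   16 88.6 20;   20 87.6 17;   24 86.4 20;   28 85.4 13;   36 11.0 11;   40 10.6 16;   44 12.0 18;   48 10.2 18;   52 11.8 16;   56 11.5 17;   60 10.8 19;   64 11.9 13;   68 0.7 14;   72 -0.2 15;
top vb+ u
   -72 -2.6 11;   -68 -1.8 6;   -64 4.6 8;   -60 4.3 9;   -56 13.0 5;   -52 11.0 9;   -48 11.9 7;   -44 12.3 7;   -40 9.8 9;   -36 8.2 7;   -32 29.8 12;   -28 39.8 5;   -24 43.9 11;   -20 48.4 6;   -16 41.2 9;   -12 38.3 8;   -8 35.2 5;   -4 29.4 8;   0 33.1 9;   4 33.3 9;   8 38.7 9;   12 43.2 8;   16 46.3 9;   20 49.0 6;   24 43.0 10;   28 26.6 2;   32 14.9 8;   36 8.9 9;   40 15.2 6;   44 13.0 9;   48 11.0 7;   52 9.5 5;   56 10.0 8;   60 14.1 6;   64 12.7 6;   68 0.3 5;   72 0.9 9;
top vb- u
   -72 -4.0 8;   -68 -0.2 7;   -64 -1.8 5;   -60 -1.6 11;   -56
[... 3925 characters left out ...]
-64 25.4 36;   -60 38.1 17;   -56 39.8 13;   -52 41.1 14;   -48 45.0 17;   -44 40.8 7;   -40 36.0 7;   -36 28.4 1;   -32 18.5 1;   -28 16.1 1;   -24 16.3 9;   -20 13.8 9;   -16 13.2 10;   -12 14.3 9;   -8 12.6 8;   -4 11.1 6;   0 11.2 16;   4 13.7 12;   8 13.4 18;   12 12.3 8;   16 13.4 18;   20 13.4 11;   24 12.5 10;   28 17.2 15;   32 19.2 31;   36 28.1 40;   40 39.1 19;   44 39.2 16;   48 43.4 11;   52 39.4 11;   56 39.2 9;   60 38.3 11;   72 14.0 4;   76 41.5 28;   80 55.4 82;   84 56.4 60;   88 83.9 16;   92 89.9 20;   96 87.8 13;   100 88.9 10;   104 90.5 11;   108 88.5 13;   112 88.9 8;   116 86.8 12;   120 88.8 14;   124 86.4 15;   128 86.9 5;   132 84.3 2;   136 32.2 2;   144 1.8 1;
```

```bash
cat >> h.py <<'E'
def go(x,y,z,yaw,o=None):
    o=o or ctrl.get_obs();R0=R.from_rotvec(o["orientation"])
    Rt=R.from_matrix(np.array([[np.cos(yaw),np.sin(yaw),0],[np.sin(yaw),-np.cos(yaw),0],[0,0,-1]]))
    d=R0.inv().apply(np.array([x,y,z])-o["ee_pos"]);w=(R0.inv()*Rt).as_rotvec()
    print("d",d.round(1),"rot",w.round(4),"at",o["ee_pos"].round(1),"t",round(o["t"],2))
    return d,w
E
python3 - <<'E'
from h import *
p=dict(np.load("top0.npz"));X=cloud(p).reshape(-1,3);a=np.deg2rad(68.7)
ey=np.array([np.cos(a),np.sin(a)]);ex=np.array([ey[1],-ey[0]])
D=X[:,:2]-[556.1,-225.2];u=D@ex;v=D@ey;Z=X[:,2]
for lo in range(-56,60,4):
    s=(abs(v)<15)&(u>=lo)&(u<lo+4);print(lo,np.nanmax(Z[s]).round(),np.nanmedian(Z[s]).round(),end=";")
print()
s=(X[:,0]>380)&(X[:,1]>-300)&(X[:,1]<300)&(Z>130);print("tall",s.sum(),X[s].min(0).round(),X[s].max(0).round())
go(556.1,-225.3,160,a)
E
```

```text
-56 56.0 47.0;-52 51.0 46.0;-48 11.0 7.0;-44 12.0 8.0;-40 13.0 8.0;-36 15.0 9.0;-32 13.0 7.0;-28 15.0 9.0;-24 11.0 6.0;-20 13.0 7.0;-16 44.0 8.0;-12 53.0 38.0;-8 52.0 47.0;-4 57.0 49.0;0 55.0 49.0;4 56.0 49.0;8 51.0 44.0;12 42.0 42.0;16 11.0 8.0;20 14.0 7.0;24 19.0 6.0;28 14.0 6.0;32 24.0 8.0;36 26.0 20.0;40 23.0 19.0;44 6.0 0.0;48 5.0 -2.0;52 5.0 -1.0;56 4.0 -2.0;
tall 1074 [717. -84. 130.] [894. 300. 197.]
d [ 399.2 -177.1   62.7] rot [ 0.      0.     -0.7412] at [ 276.2 -560.6  222.7] t 0.7
```

Emit:
servo_tool(
  deltas=[
    [[36,-16,5.7],[0,0,-0.068]],
    [[72,-32,11.4],[0,0,-0.136]],
    [[108,-48,17],[0,0,-0.204]],
    [[144,-64,23],[0,0,-0.272]],
    [[180,-80,28],[0,0,-0.34]],
  ],
  grip=0.136,
)

```text
t: 1.12
ee_pos: [403.1, -407.9, 194.5]
orientation: [2.893, 1.224, 0.0]
ft_force: [0.2, -0.5, -1.1]
width: 58.1
grasp_force: 0.0
```

```bash
python3 -c "
from h import *
go(556.1,-225.3,160,np.deg2rad(68.7))"
```

```text
d [237.6 -17.3  34.5] rot [ 2.000e-04 -0.000e+00 -3.985e-01] at [ 403.1 -407.9  194.5] t 1.12
```

Emit:
servo_tool(
  deltas=[
    [[40,-3,6],[0,0,-0.07]],
    [[80,-6,12],[0,0,-0.14]],
    [[120,-9,18],[0,0,-0.21]],
    [[160,-12,24],[0,0,-0.28]],
    [[200,-15,30],[0,0,-0.35]],
  ],
)

```text
t: 1.53
ee_pos: [532.4, -254.0, 164.6]
orientation: [2.635, 1.71, 0.0]
ft_force: [0.8, -1.0, 0.5]
width: 38.1
grasp_force: 0.0
```

```bash
python3 -c "
from h import *
go(556.1,-225.3,100,np.deg2rad(68.7))"
```

```text
d [35.9  9.9 64.6] rot [ 0.0005  0.     -0.0478] at [ 532.4 -254.   164.6] t 1.53
```

Emit:
servo_tool(
  deltas=[
    [[18,5,32],[0,0,-0.048]],
    [[35.9,9.9,64.6],[0,0,-0.048]],
    [[35.9,9.9,64.6],[0,0,-0.048]],
    [[35.9,9.9,64.6],[0,0,-0.048]],
  ],
)

```text
t: 1.87
ee_pos: [554.1, -225.8, 98.6]
orientation: [-2.592, -1.769, 0.004]
ft_force: [-0.2, 0.1, 1.3]
width: 38.1
grasp_force: 0.0
```

```bash
python3 - <<'E'
from h import *
go(556.1,-225.3,21,np.deg2rad(68.7))
p=get_image("scene");g=get_image("top")
for q,n in((p,"a"),(g,"b")):
    c=proj(q,[556,-225,60]).astype(int)
    k=q["frame"][c[1]-50:c[1]+50,c[0]-65:c[0]+65];cv2.imwrite(f"pics/{n}1.png",cv2.resize(k,(400,308),interpolation=cv2.INTER_CUBIC))
cv2.imwrite("pics/ab1.png",np.hstack([cv2.imread("pics/a1.png"),cv2.imread("pics/b1.png")]))
E
```

```text
d [ 1.2  2.  77.6] rot [-0.0041  0.     -0.0014] at [ 554.1 -225.8   98.6] t 1.87
```

View pics/ab1.png

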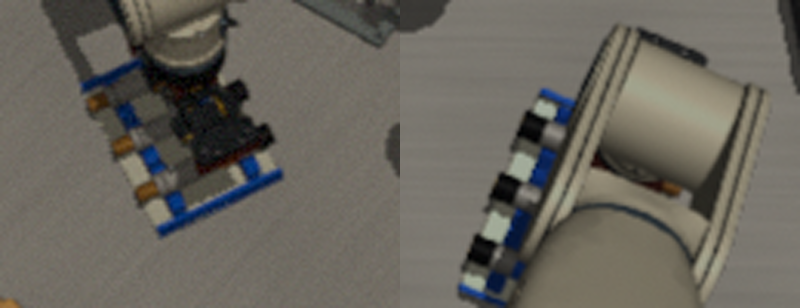

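The crops show the gripper over the tray's end bay (left crop around (215,130)). The orange logger underneath is hidden, and its filter tip shows at (148,190).

Emit:
servo_tool(
  deltas=[
    [[1.2,2,20],[-0.004,0,0]],
    [[1.2,2,40],[-0.004,0,0]],
    [[1.2,2,40],[-0.004,0,0]],
  ],
)

```text
t: 2.22
ee_pos: [555.9, -227.5, 59.4]
orientation: [2.596, 1.765, 0.002]
ft_force: [-1.0, 0.9, -0.3]
width: 37.8
grasp_force: 0.0
```

```bash
python3 -c "
from h import *
go(556.1,-225.3,21,np.deg2rad(68.7));print(ctrl.get_obs()['ft_force'])"
```

```text
d [ 2.1 -0.8 38.4] rot [ 0.0024  0.0001 -0.005 ] at [ 555.9 -227.5   59.4] t 2.22
[-1.04037315  0.94807289 -0.25582611]
```

Emit:
servo_tool(
  deltas=[
    [[0,0,0],[0,0,0]],
  ],
)

```text
t: 2.3
ee_pos: [557.0, -227.8, 61.2]
orientation: [2.595, 1.764, 0.004]
ft_force: [0.9, -0.2, -0.1]
width: 38.1
grasp_force: 0.0
```

Emit:
servo_tool(
  deltas=[
    [[0,0,0],[0,0,0]],
    [[0,0,0],[0,0,0]],
  ],
)

```text
t: 2.47
ee_pos: [558.2, -227.6, 62.0]
orientation: [2.593, 1.764, 0.006]
ft_force: [0.2, 0.5, -0.1]
width: 37.9
grasp_force: 0.0
```

Emit:
servo_tool(
  deltas=[
    [[0,0,0],[0,0,0]],
    [[0,0,0],[0,0,0]],
    [[0,0,0],[0,0,0]],
    [[0,0,0],[0,0,0]],
    [[0,0,0],[0,0,0]],
  ],
)

```text
t: 2.88
ee_pos: [557.4, -226.6, 60.2]
orientation: [2.594, 1.767, 0.004]
ft_force: [0.1, -0.6, -0.4]
width: 37.9
grasp_force: 0.0
```

```bash
python3 - <<'E'
from h import *
for i in range(4):
    get_image("top");o=ctrl.get_obs();print(o["t"],o["ee_pos"].round(2),o["qvel"].round(4),o["orientation"].round(4))
E
```

```text
2.9333 [ 557.34 -226.52   60.09] [0.0004 0.0019 0.0012 0.0011 0.0001 0.0006] [2.5938 1.7668 0.0035]
2.9833 [ 557.35 -226.54   60.05] [ 0.      0.0004  0.0005  0.     -0.0004  0.0007] [2.5938 1.7668 0.0035]
3.0333 [ 557.31 -226.54   59.99] [ 0.0014  0.0014 -0.0004 -0.0009 -0.0011 -0.0002] [2.5939 1.7668 0.0033]
3.0833 [ 557.31 -226.54   59.99] [-0.0002  0.0003  0.0005  0.0004 -0.0009 -0.0011] [2.5939 1.7668 0.0034]
```

Emit:
servo_tool(
  deltas=[
    [[0.7,-1.6,8],[0.0035,0,-0.003]],
    [[0.7,-1.6,16],[0.0035,0,-0.003]],
    [[0.7,-1.6,24],[0.0035,0,-0.003]],
    [[0.7,-1.6,32],[0.0035,0,-0.003]],
    [[0.7,-1.6,38.5],[0.0035,0,-0.003]],
  ],
)

```text
t: 3.5
ee_pos: [555.7, -225.2, 20.1]
orientation: [-2.593, -1.772, 0.001]
ft_force: [0.0, -0.3, 0.3]
width: 37.6
grasp_force: 0.0
```

Emit:
servo_tool(
  deltas=[
    [[0,0,0],[0,0,0]],
    [[0,0,0],[0,0,0]],
    [[0,0,0],[0,0,0]],
    [[0,0,0],[0,0,0]],
    [[0,0,0],[0,0,0]],
  ],
)

```text
t: 3.92
ee_pos: [556.6, -225.6, 22.0]
orientation: [2.593, 1.772, 0.001]
ft_force: [-0.0, -0.4, -0.2]
width: 38.2
grasp_force: 0.0
```

Emit:
servo_tool(
  deltas=[
    [[0,0,0],[0,0,0]],
    [[0,0,0],[0,0,0]],
    [[0,0,0],[0,0,0]],
    [[0,0,0],[0,0,0]],
    [[0,0,0],[0,0,0]],
  ],
  grip=1,
)

```text
t: 4.33
ee_pos: [556.2, -225.4, 21.8]
orientation: [2.594, 1.772, 0.0]
ft_force: [-1.9, 0.7, 4.7]
width: 25.4
grasp_force: 30.0
```

```bash
python3 -c "
from h import *
o=ctrl.get_obs();print(o['moment'],o['ft_force'],o['grasp_force'],o['width'])"
```

```text
[ 0.06457609  0.25752944 -0.0347184 ] [-1.93914242  0.7002714   4.7475868 ] 30.000578463077545 25.431611062913927
```

Emit:
servo_tool(
  deltas=[
    [[0,0,-10],[0,0,0]],
    [[0,0,-30],[0,0,0]],
    [[0,0,-55],[0,0,0]],
    [[0,0,-80],[0,0,0]],
    [[0,0,-100],[0,0,0]],
  ],
)

```text
t: 4.75
ee_pos: [556.4, -225.5, 123.5]
orientation: [2.593, 1.772, 0.001]
ft_force: [0.3, -0.6, -2.1]
width: 25.4
grasp_force: 30.0
```

Emit:
servo_tool(
  deltas=[
    [[0,0,0],[0,0,0]],
    [[0,0,0],[0,0,0]],
    [[0,0,0],[0,0,0]],
  ],
)

```text
t: 5.0
ee_pos: [555.5, -225.1, 120.7]
orientation: [-2.593, -1.772, 0.001]
ft_force: [-0.3, -1.0, -1.7]
width: 25.5
grasp_force: 30.0
```

```bash
python3 - <<'E'
from h import *
o=ctrl.get_obs();print(o['moment'],o['ft_force'],o['grasp_force'],o['width'])
c=.108;u,v=0,-10
go(520.5+np.cos(c)*u-np.sin(c)*v,102+np.sin(c)*u+np.cos(c)*v,120,np.pi/2+c)
E
```

```text
[-0.07696668 -0.03831164 -0.01866726] [-0.34427191 -1.02213077 -1.73108097] 29.99908357858658 25.468085045246234
d [ 283.2 -146.8    0.8] rot [-8.000e-04 -2.000e-04 -4.799e-01] at [ 555.5 -225.1  120.7] t 5.0
```

Emit:
servo_tool(
  deltas=[
    [[28,-14.5,0],[0,0,-0.048]],
    [[56,-29,0],[0,0,-0.096]],
    [[84,-43.5,0],[0,0,-0.144]],
    [[113,-58,0],[0,0,-0.192]],
    [[142,-73,0],[0,0,-0.24]],
  ],
)

```text
t: 5.42
ee_pos: [538.2, -65.2, 119.6]
orientation: [-2.36, -2.071, 0.003]
ft_force: [0.7, 1.1, -1.9]
width: 25.5
grasp_force: 30.0
```

```bash
python3 - <<'E'
from h import *
c=.108;u,v=0,-10
go(520.5+np.cos(c)*u-np.sin(c)*v,102+np.sin(c)*u+np.cos(c)*v,120,np.pi/2+c)
E
```

```text
d [153.8 -36.9  -0.3] rot [-0.0028 -0.0003 -0.2382] at [538.2 -65.2 119.6] t 5.42
```

Emit:
servo_tool(
  deltas=[
    [[34,-8,0],[0,0,-0.05]],
    [[67,-16,0],[0,0,-0.1]],
    [[100,-24,0],[0,0,-0.16]],
    [[130,-31,0],[0,0,-0.2]],
    [[153.8,-36.9,0],[0,0,-0.238]],
  ],
)

```text
t: 5.83
ee_pos: [521.7, 92.7, 119.7]
orientation: [-2.096, -2.338, 0.004]
ft_force: [-0.6, -0.2, -1.7]
width: 25.3
grasp_force: 30.0
```

Emit:
servo_tool(
  deltas=[
    [[0,0,0],[0,0,0]],
    [[0,0,0],[0,0,0]],
    [[0,0,0],[0,0,0]],
    [[0,0,0],[0,0,0]],
    [[0,0,0],[0,0,0]],
  ],
)

```text
t: 6.25
ee_pos: [523.4, 89.6, 121.0]
orientation: [-2.103, -2.334, 0.001]
ft_force: [-0.4, -1.3, -2.5]
width: 25.2
grasp_force: 30.0
```

```bash
python3 - <<'E'
from h import *
for i in range(5): p=get_image("scene")
np.savez("scene1.npz",**{k:p[k] for k in("frame","depth","K","pose")})
g=get_image("top");np.savez("top1.npz",**{k:g[k] for k in("frame","depth","K","pose")})
c=.108;u,v=0,-10
go(520.5+np.cos(c)*u-np.sin(c)*v,102+np.sin(c)*u+np.cos(c)*v,120,np.pi/2+c)
o=ctrl.get_obs();gp=o["ee_pos"]-[0,0,-18.7];print(gp,o["ft_force"])
ims=[]
for q in(p,g):
    c=proj(q,gp).astype(int);k=q["frame"][c[1]-50:c[1]+50,c[0]-65:c[0]+65]
    ims.append(cv2.resize(k,(400,308),interpolation=cv2.INTER_CUBIC))
cv2.imwrite("pics/ab2.png",np.hstack(ims))
E
```

```text
d [ 1.9 -1.8  1.5] rot [ 0.0005  0.0002 -0.0027] at [523.5  90.3 121.5] t 6.55
[523.53381985  90.34994411 140.24540634] [-0.06045446 -0.65810302 -1.98570398]
```

View pics/ab2.png

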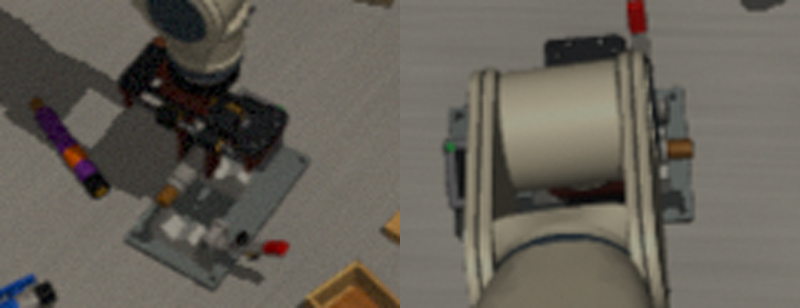

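The crops show the logger held over the cradle: its bronze tip is at left (167,193) and right (680,148), with the V blocks below it. I'll use the tip to find the camera offset at this spot.

```bash
python3 - <<'E'
from h import *
gp=np.array([523.5,90.3,140.2]);a=2*np.arctan2(2.336,2.1)
ey=np.array([np.cos(a),np.sin(a)]);ex=np.array([ey[1],-ey[0]]);print(a-np.pi/2)
for n in("top1","scene1"):
    p=dict(np.load(n+".npz"));X=cloud(p).reshape(-1,3);D=X[:,:2]-gp[:2];u=D@ex;v=D@ey
    s=(v<-40)&(v>-95)&(abs(u)<22)&(X[:,2]>120)&(X[:,2]<165)
    for lo in range(-92,-40,6):
        k=s&(v>=lo)&(v<lo+6)
        if k.any(): print(n,lo,k.sum(),"u",u[k].min().round(1),u[k].max().round(1),"z",np.percentile(X[k,2],[20,95]).round(1),end="; ")
    r=cv2.minAreaRect(np.c_[u[s],v[s]].astype(np.float32));print("\n",n,r,v[s].min())
E
```

```text
0.10630194893981049
top1 -80 18 u -9.3 7.1 z [141.  147.3]; top1 -74 14 u -8.6 7.8 z [144.1 149.5]; top1 -68 14 u -8.1 8.0 z [142.1 150.4]; top1 -62 19 u -12.8 11.4 z [142.6 150.9]; top1 -56 14 u -12.5 11.4 z [143.7 151.8]; 
 top1 ((-1.3867435455322266, -66.72480773925781), (26.67540740966797, 24.181324005126953), 86.05528259277344) -79.97716616213387
scene1 -86 4 u -4.9 4.6 z [139.9 148.5]; scene1 -80 14 u -10.7 5.6 z [137.5 152. ]; scene1 -74 5 u -6.9 4.7 z [140.  149.4]; scene1 -68 10 u -9.5 5.9 z [142.9 150.1]; scene1 -62 10 u -11.3 10.1 z [142.5 151.1]; scene1 -56 15 u -10.5 9.2 z [142.7 152.6]; scene1 -50 15 u -13.7 11.1 z [144.1 155.5]; scene1 -44 5 u -13.7 8.2 z [146.3 157.6]; 
 scene1 ((0.06845951080322266, -62.406307220458984), (24.553543090820312, 42.83799743652344), 5.961575508117676) -83.80286635037942
```

Emit:
servo_tool(
  deltas=[
    [[0,0,15],[0,0,0]],
    [[0,0,33],[0,0,0]],
    [[0,0,51],[0,0,0]],
    [[0,0,66],[0,0,0]],
    [[0,0,77],[0,0,0]],
  ],
)

```text
t: 6.97
ee_pos: [523.1, 90.5, 43.3]
orientation: [-2.101, -2.336, 0.001]
ft_force: [-0.4, 0.0, -1.8]
width: 25.4
grasp_force: 30.0
```

Emit:
servo_tool(
  deltas=[
    [[0,0,0],[0,0,0]],
    [[0,0,0],[0,0,0]],
    [[0,0,0],[0,0,0]],
    [[0,0,0],[0,0,0]],
    [[0,0,0],[0,0,0]],
  ],
)

```text
t: 7.38
ee_pos: [524.2, 90.8, 45.4]
orientation: [2.1, 2.335, 0.002]
ft_force: [-0.6, 0.1, -3.1]
width: 25.1
grasp_force: 30.0
```

Emit:
servo_tool(
  deltas=[
    [[0,0,0],[0,0,0]],
    [[0,0,0],[0,0,0]],
    [[0,0,0],[0,0,0]],
    [[0,0,0],[0,0,0]],
    [[0,0,0],[0,0,0]],
  ],
)

```text
t: 7.8
ee_pos: [523.5, 90.7, 44.6]
orientation: [2.1, 2.336, 0.0]
ft_force: [0.4, -0.5, -2.2]
width: 25.4
grasp_force: 30.0
```

```bash
python3 - <<'E'
from h import *
c=.108
go(523.1,91.4,32,np.pi/2+c)
print(ctrl.get_obs()["ft_force"])
E
```

```text
d [ 0.7 -0.4 12.6] rot [ 0.0005  0.0002 -0.002 ] at [523.5  90.7  44.6] t 7.8
[ 0.38539628 -0.52324101 -2.21225787]
```

Emit:
servo_tool(
  deltas=[
    [[0,-0.4,2],[0,0,0]],
    [[0,-0.4,4],[0,0,0]],
    [[0,-0.4,6],[0,0,0]],
    [[0,-0.4,8],[0,0,0]],
    [[0,-0.4,9],[0,0,0]],
  ],
)

```text
t: 8.22
ee_pos: [522.9, 90.7, 35.1]
orientation: [2.101, 2.336, -0.0]
ft_force: [-0.2, 0.0, -2.4]
width: 25.1
grasp_force: 30.0
```

Emit:
servo_tool(
  deltas=[
    [[0,0,0.5],[0,0,0]],
    [[0,0,1],[0,0,0]],
    [[0,0,1.5],[0,0,0]],
    [[0,0,2],[0,0,0]],
    [[0,0,2],[0,0,0]],
  ],
)

```text
t: 8.63
ee_pos: [523.1, 90.7, 33.5]
orientation: [2.1, 2.336, 0.0]
ft_force: [-0.5, -0.7, -1.9]
width: 25.2
grasp_force: 30.0
```

Emit:
servo_tool(
  deltas=[
    [[0,0,0.3],[0,0,0]],
    [[0,0,0.6],[0,0,0]],
    [[0,0,0.9],[0,0,0]],
    [[0,0,1.2],[0,0,0]],
    [[0,0,1.2],[0,0,0]],
  ],
)

```text
t: 9.05
ee_pos: [523.1, 90.7, 32.3]
orientation: [2.1, 2.336, 0.0]
ft_force: [0.0, -0.6, -0.5]
width: 25.4
grasp_force: 30.0
```

Emit:
servo_tool(
  deltas=[
    [[0,0,0.2],[0,0,0]],
    [[0,0,0.4],[0,0,0]],
    [[0,0,0.6],[0,0,0]],
    [[0,0,0.6],[0,0,0]],
  ],
)

```text
t: 9.38
ee_pos: [523.2, 90.7, 32.1]
orientation: [2.1, 2.336, 0.0]
ft_force: [-2.6, 0.4, 4.4]
width: 25.5
grasp_force: 30.0
```

Emit:
servo_tool(
  deltas=[
    [[0,-0.4,-0.1],[0,0,0]],
    [[2,-0.4,-0.1],[0,0,0]],
    [[4,-0.4,-0.1],[0,0,0]],
    [[6,-0.4,-0.1],[0,0,0]],
    [[7,-0.4,-0.1],[0,0,0]],
  ],
)

```text
t: 9.8
ee_pos: [522.1, 97.7, 31.9]
orientation: [2.099, 2.336, 0.0]
ft_force: [-0.3, -4.8, 2.2]
width: 25.6
grasp_force: 30.0
```

Emit:
servo_tool(
  deltas=[
    [[0,0,0],[0,0,0]],
    [[0,0,0],[0,0,0]],
    [[0,0,0],[0,0,0]],
  ],
)

```text
t: 10.05
ee_pos: [522.1, 97.8, 31.9]
orientation: [2.1, 2.336, 0.001]
ft_force: [-1.1, -2.2, 2.5]
width: 25.3
grasp_force: 30.0
```

Emit:
servo_tool(
  deltas=[
    [[0.4,0,0],[0,0,0]],
    [[0.8,0,0],[0,0,0]],
    [[1.2,0,0],[0,0,0]],
    [[1.2,0,0],[0,0,0]],
  ],
)

```text
t: 10.38
ee_pos: [522.0, 98.7, 31.9]
orientation: [2.1, 2.336, 0.0]
ft_force: [0.2, -5.0, 4.0]
width: 25.4
grasp_force: 30.0
```

Emit:
servo_tool(
  deltas=[
    [[0.3,0,0],[0,0,0]],
    [[0.6,0,0],[0,0,0]],
    [[0.6,0,0],[0,0,0]],
  ],
)

```text
t: 10.63
ee_pos: [521.9, 99.3, 31.8]
orientation: [2.1, 2.336, 0.0]
ft_force: [-0.6, -4.9, 3.6]
width: 25.7
grasp_force: 30.0
```

Emit:
servo_tool(
  deltas=[
    [[0.3,0,0],[0,0,0]],
    [[0.6,0,0],[0,0,0]],
    [[0.6,0,0],[0,0,0]],
  ],
)

```text
t: 10.88
ee_pos: [521.8, 99.9, 31.8]
orientation: [2.1, 2.336, 0.0]
ft_force: [0.1, -5.6, 3.9]
width: 25.2
grasp_force: 30.0
```

Emit:
servo_tool(
  deltas=[
    [[0.3,0,0],[0,0,0]],
    [[0.6,0,0],[0,0,0]],
    [[0.6,0,0],[0,0,0]],
  ],
)

```text
t: 11.13
ee_pos: [521.7, 100.5, 31.8]
orientation: [2.1, 2.336, 0.0]
ft_force: [0.0, -4.3, 3.9]
width: 25.3
grasp_force: 30.0
```

Emit:
servo_tool(
  deltas=[
    [[0.2,0,0],[0,0,0]],
    [[0.4,0,0],[0,0,0]],
    [[0.4,0,0],[0,0,0]],
  ],
)

```text
t: 11.38
ee_pos: [521.7, 100.6, 31.8]
orientation: [2.1, 2.336, -0.0]
ft_force: [1.7, -7.1, 3.9]
width: 25.3
grasp_force: 30.0
```

Emit:
servo_tool(
  deltas=[
    [[0.2,0,0],[0,0,0]],
    [[0.4,0,0],[0,0,0]],
    [[0.4,0,0],[0,0,0]],
  ],
)

```text
t: 11.63
ee_pos: [521.7, 100.6, 31.8]
orientation: [2.099, 2.335, -0.001]
ft_force: [1.0, -10.6, 4.1]
width: 25.3
grasp_force: 30.0
```

Emit:
servo_tool(
  deltas=[
    [[-0.3,0,-0.2],[0,0,0]],
    [[-0.3,0,-0.2],[0,0,0]],
  ],
)

```text
t: 11.8
ee_pos: [521.7, 100.6, 31.9]
orientation: [2.1, 2.335, -0.0]
ft_force: [0.6, -8.2, 2.1]
width: 25.6
grasp_force: 30.0
```

Emit:
servo_tool(
  deltas=[
    [[0,0,0],[0,0,0]],
    [[0,0,0],[0,0,0]],
    [[0,0,0],[0,0,0]],
    [[0,0,0],[0,0,0]],
    [[0,0,0],[0,0,0]],
  ],
  grip=0,
)

```text
t: 12.22
ee_pos: [521.5, 101.4, 31.9]
orientation: [2.101, 2.336, 0.0]
ft_force: [0.8, 0.1, 0.1]
width: 43.8
grasp_force: 0.0
```

Emit:
servo_tool(
  deltas=[
    [[0,0,-10],[0,0,0]],
    [[0,0,-30],[0,0,0]],
    [[0,0,-60],[0,0,0]],
    [[0,0,-95],[0,0,0]],
    [[0,0,-130],[0,0,0]],
  ],
)

```text
t: 12.63
ee_pos: [520.9, 101.1, 163.7]
orientation: [-2.1, -2.336, 0.001]
ft_force: [-0.0, 0.6, -0.2]
width: 43.7
grasp_force: 0.0
```

Emit:
servo_tool(
  deltas=[
    [[0,-41,0],[0,0,0.12]],
    [[0,-80,0],[0,0,0.24]],
    [[0,-110,0],[0,0,0.36]],
    [[0,-120,0],[0,0,0.48]],
    [[0,-120,0],[0,0,0.6]],
  ],
)

```text
t: 13.05
ee_pos: [398.8, 88.0, 162.4]
orientation: [-2.701, -1.603, 0.002]
ft_force: [0.8, -0.3, -0.1]
width: 44.0
grasp_force: 0.0
```

```bash
python3 - <<'E'
from h import *
for i in range(3): p=get_image("scene")
np.savez("scene2.npz",**{k:p[k] for k in("frame","depth","K","pose")})
g=get_image("top");np.savez("top2.npz",**{k:g[k] for k in("frame","depth","K","pose")})
O=np.array([521.7,101.]);c=.107;ims=[]
for n,q in(("scene",p),("top",g)):
    X=cloud(q);f=q["frame"].astype(int);D=X[...,:2]-O
    u=D[...,0]*np.cos(c)+D[...,1]*np.sin(c);v=-D[...,0]*np.sin(c)+D[...,1]*np.cos(c);z=X[...,2]
    m=(abs(v+50)<25)&(u>35)&(u<175)&(z>20);red=m&(f[...,2]>2*f[...,1])&(f[...,2]>60)
    print(n,"red",[(a.round(),b.round(),d.round()) for a,b,d in zip(u[red],v[red],z[red])])
    st=m&~red&(z>50)
    for lo in range(40,170,8):
        k=st&(u>=lo)&(u<lo+8)
        if k.any(): print(lo,k.sum(),v[k].min().round(),v[k].max().round(),np.percentile(z[k],[10,50,95]).round(),end=";")
    print()
    l=(abs(u)<20)&(abs(v)<95)&(z>40);l2=l&(z>52)&(v<80)
    print("logger u,v",np.median(u[l2]),v[l2].min(),v[l2].max(),np.percentile(z[l2],95),np.polyfit(v[l2],u[l2],1))
    t=X[(X[...,0]>600)&(X[...,1]>-120)&(X[...,1]<160)&(z>30)]
    for r in finder.silhouettes("spray",q)[:1]+finder.silhouettes("tags",q)[:1]:
        P=X[r["mask"]];print(r["score"],np.nanpercentile(P,5,0).round(),np.nanpercentile(P,95,0).round())
    cc=proj(q,[550,80,60]).astype(int);k=q["frame"][cc[1]-50:cc[1]+50,cc[0]-65:cc[0]+65]
    ims.append(cv2.resize(k,(400,308),interpolation=cv2.INTER_CUBIC))
cv2.imwrite("pics/ab3.png",np.hstack(ims))
print(ctrl.get_obs())
E
```

```text
scene red [(np.float64(112.0), np.float64(-46.0), np.float64(107.0)), (np.float64(115.0), np.float64(-44.0), np.float64(106.0)), (np.float64(117.0), np.float64(-42.0), np.float64(105.0)), (np.float64(123.0), np.float64(-45.0), np.float64(114.0)), (np.float64(124.0), np.float64(-40.0), np.float64(110.0)), (np.float64(129.0), np.float64(-42.0), np.float64(116.0)), (np.float64(112.0), np.float64(-52.0), np.float64(107.0)), (np.float64(114.0), np.float64(-49.0), np.float64(106.0)), (np.float64(118.0), np.float64(-50.0), np.float64(110.0)), (np.float64(121.0), np.float64(-49.0), np.float64(111.0)), (np.float64(125.0), np.float64(-49.0), np.float64(115.0)), (np.float64(129.0), np.float64(-51.0), np.float64(121.0)), (np.float64(130.0), np.float64(-44.0), np.float64(113.0)), (np.float64(108.0), np.float64(-51.0), np.float64(97.0)), (np.float64(113.0), np.float64(-55.0), np.float64(106.0)), (np.float64(117.0), np.float64(-55.0), np.float64(110.0)), (np.float64(121.0), np.float64(-55.0), np.float64(113.0)), (np.float64(124.0), np.float64(-53.0), np.float64(113.0)), (np.float64(129.0), np.float
[... 5194 characters left out ...]
4.   2.] [808. 134.  51.]
{'t': 13.45, 'qpos': array([ 1.87573989e-01,  2.07363358e-01,  2.12889055e+00, -3.59899908e-04,
        8.04896834e-01,  6.80177511e-01]), 'qvel': array([ 0.00061983,  0.00143886,  0.00185539, -0.00046953, -0.0012334 ,
        0.00967796]), 'joint_torque': array([ 1.51088677e-02, -3.44028533e+01, -2.06743401e+01,  4.79026570e-02,
       -3.31443048e-02, -2.92072794e-02]), 'ee_pos': array([402.58451274,  88.44336219, 161.9390501 ]), 'orientation': array([2.69548890e+00, 1.61290337e+00, 5.11315885e-04]), 'ft_force': array([-0.50095502, -0.04934067, -0.91992115]), 'moment': array([-0.01655754, -0.02222453,  0.03442719]), 'grasp_force': 0.0, 'width': 43.960254986922656}
```

View pics/ab3.png

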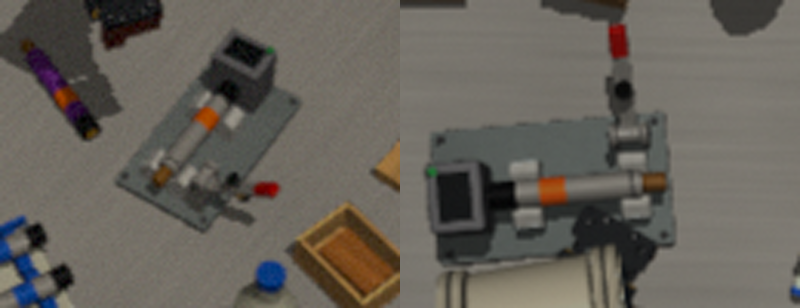

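The logger lies in both V blocks against the head (right crop, (490,193) to (655,182)). The strap is still folded back, with the red tab at right (618,42). Next I'll pinch the tab.

```bash
cat >> h.py <<'E'
O=np.array([521.7,101.]);C=.107
def cr(u,v): return O+[u*np.cos(C)-v*np.sin(C),u*np.sin(C)+v*np.cos(C)]
def tab(th):
    f=np.deg2rad(169.1)-th;return 45+89.6*np.cos(f),63+89.6*np.sin(f)
def gotab(th,dz=5): # pinch pose for strap angle th
    u,z=tab(th);return go(*cr(u,-49.5),z+dz-18.7,C)
E
python3 -c "
from h import *
print(tab(2.5),cr(tab(2.5)[0],-49.5));go(*cr(tab(2.5)[0],-49.5),160,C)"
```

```text
(np.float64(125.62730445180448), np.float64(102.08193670784533)) [651.895236    65.19957895]
d [ 97.4 230.7   2.1] rot [ 4.000e-04 -3.000e-04  9.714e-01] at [402.6  88.4 161.9] t 13.45
```

Emit:
servo_tool(
  deltas=[
    [[12,29,0],[0,0,0.12]],
    [[24,58,0],[0,0,0.24]],
    [[36,87,0],[0,0,0.36]],
    [[48,115,0],[0,0,0.48]],
    [[60,144,0],[0,0,0.6]],
  ],
)

```text
t: 13.87
ee_pos: [558.9, 72.7, 161.6]
orientation: [3.054, 0.735, -0.0]
ft_force: [-1.1, -0.3, -0.7]
width: 43.8
grasp_force: 0.0
```

```bash
python3 -c "
from h import *
go(*cr(tab(2.5)[0],-49.5),130,C)"
```

```text
d [79.5 49.  31.6] rot [2.00e-04 3.00e-04 3.65e-01] at [558.9  72.7 161.6] t 13.87
```

Emit:
servo_tool(
  deltas=[
    [[26,16,0],[0,0,0.122]],
    [[52,32,0],[0,0,0.244]],
    [[79.5,49,15],[0,0,0.365]],
    [[79.5,49,31],[0,0,0.365]],
    [[79.5,49,31],[0,0,0.365]],
  ],
)

```text
t: 14.28
ee_pos: [650.0, 65.4, 127.3]
orientation: [3.136, 0.176, -0.007]
ft_force: [-0.7, 0.5, -0.2]
width: 44.2
grasp_force: 0.0
```

Emit:
servo_tool(
  deltas=[
    [[0,0,0],[0,0,0]],
    [[0,0,0],[0,0,0]],
    [[0,0,0],[0,0,0]],
    [[0,0,0],[0,0,0]],
    [[0,0,0],[0,0,0]],
  ],
)

```text
t: 14.7
ee_pos: [650.7, 66.0, 132.1]
orientation: [3.136, 0.176, 0.003]
ft_force: [0.3, 0.3, 0.4]
width: 44.1
grasp_force: 0.0
```

Emit:
servo_tool(
  deltas=[
    [[0,0,0],[0,0,0]],
    [[0,0,0],[0,0,0]],
    [[0,0,0],[0,0,0]],
    [[0,0,0],[0,0,0]],
  ],
)

```text
t: 15.03
ee_pos: [650.6, 65.9, 131.2]
orientation: [3.136, 0.176, 0.001]
ft_force: [-0.5, 0.2, 0.6]
width: 43.7
grasp_force: 0.0
```

```bash
python3 - <<'E'
from h import *
gotab(2.5)
p=get_image("scene");q=p;cc=proj(q,[620,70,110]).astype(int);k=q["frame"][cc[1]-45:cc[1]+45,cc[0]-60:cc[0]+60]
cv2.imwrite("pics/c4.png",cv2.resize(k,(640,480),interpolation=cv2.INTER_CUBIC))
E
```

```text
d [ 1.2  0.9 42.8] rot [ 0.0002 -0.0006  0.0049] at [650.6  65.9 131.2] t 15.03
```

View pics/c4.png

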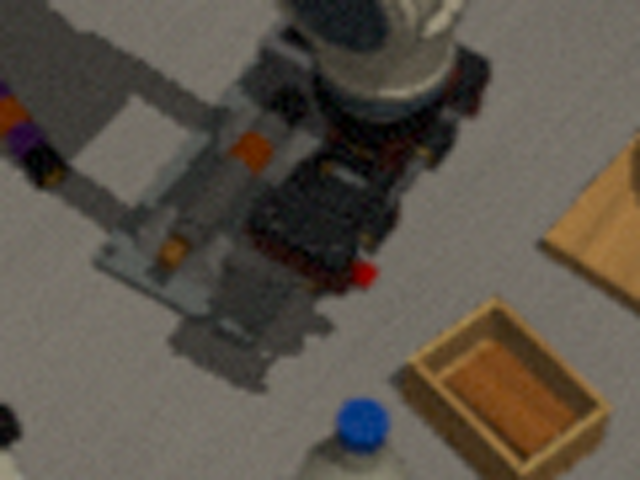

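The crop shows the gripper straddling the strap, with the red tab just emerging at (365,272) and the spray and tags box clear of it. I'll go down and pinch.

Emit:
servo_tool(
  deltas=[
    [[1,0.9,12],[0,0,0.005]],
    [[1,0.9,24],[0,0,0.005]],
    [[1,0.9,33],[0,0,0.005]],
    [[1,0.9,40],[0,0,0.005]],
    [[1,0.9,42.5],[0,0,0.005]],
  ],
)

```text
t: 15.5
ee_pos: [650.4, 65.0, 86.2]
orientation: [3.137, 0.168, -0.004]
ft_force: [-0.5, 0.2, 1.5]
width: 43.9
grasp_force: 0.0
```

Emit:
servo_tool(
  deltas=[
    [[0,0,0],[0,0,0]],
    [[0,0,0],[0,0,0]],
    [[0,0,0],[0,0,0]],
    [[0,0,0],[0,0,0]],
  ],
)

```text
t: 15.83
ee_pos: [652.1, 65.2, 89.1]
orientation: [3.137, 0.168, 0.002]
ft_force: [-0.6, -0.7, -0.5]
width: 43.9
grasp_force: 0.0
```

Emit:
servo_tool(
  deltas=[
    [[0,0,0],[0,0,0]],
    [[0,0,0],[0,0,0]],
    [[0,0,0],[0,0,0]],
    [[0,0,0],[0,0,0]],
    [[0,0,0],[0,0,0]],
  ],
  grip=1,
)

```text
t: 16.25
ee_pos: [651.5, 67.4, 88.7]
orientation: [-3.134, -0.165, -0.001]
ft_force: [-1.0, 7.7, 1.7]
width: 15.6
grasp_force: 30.0
```

```bash
python3 - <<'E'
from h import *
o=ctrl.get_obs();print(o["ft_force"],o["moment"])
for th in(2.5,2.2,1.9,1.6,1.3,1.0,.7,.45,.35): gotab(th)
E
```

```text
[-0.96375504  7.69687779  1.68043467] [0.94802175 0.08188814 0.26688344]
d [0.1 2.2 0.3] rot [-0.0035 -0.0007 -0.0015] at [651.5  67.4  88.7] t 16.25
d [-15.    2.2 -21.8] rot [-0.0035 -0.0007 -0.0015] at [651.5  67.4  88.7] t 16.25
d [-36.    2.1 -38.4] rot [-0.0035 -0.0007 -0.0015] at [651.5  67.4  88.7] t 16.25
d [-61.    2.2 -48.1] rot [-0.0035 -0.0007 -0.0015] at [651.5  67.4  88.7] t 16.25
d [-87.7   2.2 -49.9] rot [-0.0035 -0.0007 -0.0015] at [651.5  67.4  88.7] t 16.25
d [-113.8    2.2  -43.8] rot [-0.0035 -0.0007 -0.0015] at [651.5  67.4  88.7] t 16.25
d [-136.9    2.3  -30.3] rot [-0.0035 -0.0007 -0.0015] at [651.5  67.4  88.7] t 16.25
d [-152.3    2.4  -14.2] rot [-0.0035 -0.0007 -0.0015] at [651.5  67.4  88.7] t 16.25
d [-157.3    2.4   -6.8] rot [-0.0035 -0.0007 -0.0015] at [651.5  67.4  88.7] t 16.25
```

Emit:
servo_tool(
  deltas=[
    [[0,-2.2,0],[0,0,0]],
    [[-6.7,-2.2,-11.6],[0,0,0]],
    [[-15.1,-2.2,-22.1],[0,0,0]],
    [[-25,-2.2,-31.2],[0,0,0]],
    [[-36.1,-2.2,-38.7],[0,0,0]],
  ],
)

```text
t: 16.67
ee_pos: [613.9, 63.3, 127.5]
orientation: [3.137, 0.167, -0.001]
ft_force: [0.9, 0.2, -12.9]
width: 15.9
grasp_force: 30.0
```

Emit:
servo_tool(
  deltas=[
    [[0,0,0],[0,0,0]],
    [[0,0,0],[0,0,0]],
    [[0,0,0],[0,0,0]],
  ],
)

```text
t: 16.92
ee_pos: [613.4, 63.3, 127.7]
orientation: [3.137, 0.167, -0.006]
ft_force: [-7.1, 0.5, 1.3]
width: 15.6
grasp_force: 30.0
```

```bash
python3 - <<'E'
from h import *
o=ctrl.get_obs();print(o["ft_force"],o["moment"],o["grasp_force"],o["width"])
d=o["ee_pos"]-[*O,0];u=d[0]*np.cos(C)+d[1]*np.sin(C);v=-d[0]*np.sin(C)+d[1]*np.cos(C);z=d[2]+18.7-5
print(u,v,z,"phi",np.arctan2(z-63,u-45),"r",np.hypot(z-63,u-45), "th",np.deg2rad(169.1)-np.arctan2(z-63,u-45))
gotab(1.9)
E
```

```text
[-7.1298266   0.51245973  1.32827624] [0.05281543 1.50520968 0.06411797] 29.99823400285095 15.59476393280835
87.17521494273896 -47.31908603184425 141.4010625358008 phi 1.0772579000699947 r 89.0251389339482 th 1.8740938650524164
d [2.3 2.2 0.6] rot [ 0.      0.0035 -0.0004] at [613.4  63.3 127.7] t 16.92
```

Emit:
servo_tool(
  deltas=[
    [[-12.1,0,-5.7],[0,0,0]],
    [[-25,0,-9.7],[0,0,0]],
    [[-38.3,0,-11.6],[0,0,0]],
    [[-51.7,0,-11.5],[0,0,0]],
    [[-64.9,0,-9.5],[0,0,0]],
  ],
)

```text
t: 17.33
ee_pos: [556.0, 56.8, 140.2]
orientation: [-3.137, -0.167, -0.02]
ft_force: [4.7, 1.0, 11.1]
width: 15.2
grasp_force: 30.0
```

```bash
cat > st.py <<'E'
from h import *
o=ctrl.get_obs();print(o["ft_force"].round(1),o["moment"].round(2),o["grasp_force"],o["width"])
d=o["ee_pos"]-[*O,0];u=d[0]*np.cos(C)+d[1]*np.sin(C);v=-d[0]*np.sin(C)+d[1]*np.cos(C);z=d[2]+18.7-5
print(u,v,z,"r",np.hypot(z-63,u-45), "th",np.deg2rad(169.1)-np.arctan2(z-63,u-45))
for t in(.85,.7,.55,.45,.35,.3):print(t);gotab(t)
E
python3 st.py
```

```text
[ 4.7  1.  11.1] [ 0.23 -1.06  0.02] 29.996642097830772 15.206658351332225
29.351636878130154 -47.58824250201779 153.94128779174875 r 92.27778223177866 th 1.2101530920172516
0.85
d [-29.9   1.9  13.3] rot [ 0.0005 -0.0127 -0.0005] at [556.   56.8 140.2] t 17.33
0.7
d [-41.    1.9  20.8] rot [ 0.0005 -0.0127 -0.0005] at [556.   56.8 140.2] t 17.33
0.55
d [-50.9   1.9  29.9] rot [ 0.0005 -0.0127 -0.0005] at [556.   56.8 140.2] t 17.33
0.45
d [-56.7   1.9  36.7] rot [ 0.0005 -0.0127 -0.0005] at [556.   56.8 140.2] t 17.33
0.35
d [-61.8   1.9  44.1] rot [ 0.0005 -0.0127 -0.0005] at [556.   56.8 140.2] t 17.33
0.3
d [-64.    1.9  47.9] rot [ 0.0005 -0.0127 -0.0005] at [556.   56.8 140.2] t 17.33
```

Emit:
servo_tool(
  deltas=[
    [[-6.5,0,1.6],[0,0,0]],
    [[-12.9,0,4.1],[0,0,0]],
    [[-25,0,10],[0,0,0]],
    [[-36,0,17.6],[0,0,0]],
    [[-36,0,17.6],[0,0,0]],
  ],
)

```text
t: 17.75
ee_pos: [515.0, 52.2, 121.8]
orientation: [3.136, 0.167, 0.005]
ft_force: [-9.3, -2.3, 17.2]
width: 14.1
grasp_force: 30.0
```

```bash
python3 st.py
```

```text
[-9.3 -2.3 17.2] [-0.39  1.21  0.02] 30.018216222524643 14.124502957683548
-11.880224731336284 -47.77433901808805 135.52226557262597 r 92.1674507039975 th 0.7154526115140412
0.85
d [11.6  1.7 -4.7] rot [ 0.0008 -0.0029 -0.0003] at [515.   52.2 121.8] t 17.75
0.7
d [0.5 1.7 2.9] rot [ 0.0008 -0.0029 -0.0003] at [515.   52.2 121.8] t 17.75
0.55
d [-9.3  1.7 12.1] rot [ 0.0008 -0.0029 -0.0003] at [515.   52.2 121.8] t 17.75
0.45
d [-15.    1.7  19. ] rot [ 0.0008 -0.0029 -0.0003] at [515.   52.2 121.8] t 17.75
0.35
d [-20.    1.7  26.4] rot [ 0.0008 -0.0029 -0.0003] at [515.   52.2 121.8] t 17.75
0.3
d [-22.3   1.7  30.3] rot [ 0.0008 -0.0029 -0.0003] at [515.   52.2 121.8] t 17.75
```

Emit:
servo_tool(
  deltas=[
    [[0,0,0],[0,0,0]],
    [[0,0,0],[0,0,0]],
    [[0,0,0],[0,0,0]],
    [[0,0,0],[0,0,0]],
  ],
)

```text
t: 18.08
ee_pos: [515.0, 52.3, 121.7]
orientation: [3.136, 0.167, 0.001]
ft_force: [-11.3, -2.4, 20.8]
width: 14.6
grasp_force: 30.0
```

```bash
python3 st.py|head -2; python3 - <<'E'
from h import *
q=get_image("scene");cc=proj(q,[530,70,110]).astype(int);k=q["frame"][cc[1]-45:cc[1]+45,cc[0]-60:cc[0]+60]
cv2.imwrite("pics/c5.png",cv2.resize(k,(640,480),interpolation=cv2.INTER_CUBIC))
E
```

```text
[-11.3  -2.4  20.8] [-0.36  1.56 -0.  ] 30.02304419875145 14.591305075785538
-11.889109649111406 -47.75099693082648 135.36449130119485 r 92.04884789039635 th 0.7143188659760926
```

View pics/c5.png

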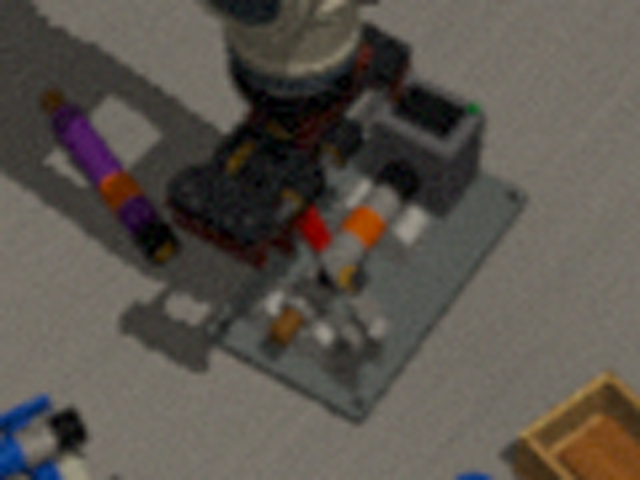

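The crop shows the tab (315,228) held between the fingers, with the strap over the logger and the logger still in place. The upward force is radial, because the assumed arc centre is about 2 mm too low. I'll relax that and continue.

Emit:
servo_tool(
  deltas=[
    [[-1.4,0,-1.8],[0,0,0]],
    [[-5,0,1.2],[0,0,0]],
    [[-8.5,0,4.4],[0,0,0]],
    [[-14.6,0,11.1],[0,0,0]],
    [[-18.9,0,16.7],[0,0,0]],
  ],
)

```text
t: 18.55
ee_pos: [495.5, 50.1, 104.0]
orientation: [3.136, 0.168, -0.001]
ft_force: [-10.6, -4.8, 17.8]
width: 14.9
grasp_force: 30.0
```

Emit:
servo_tool(
  deltas=[
    [[0,0,0],[0,0,0]],
    [[0,0,0],[0,0,0]],
    [[0,0,0],[0,0,0]],
    [[0,0,0],[0,0,0]],
  ],
)

```text
t: 18.88
ee_pos: [494.3, 49.9, 102.7]
orientation: [3.136, 0.168, -0.006]
ft_force: [-9.0, -3.1, 8.4]
width: 15.2
grasp_force: 30.0
```

```bash
sed -i 's/^def tab.*/def tab(th):/; s/45+89.6/44+89.6/; s/63+89.6/65.5+89.6/' h.py; sed -i 's/z-63/z-65.5/g;s/u-45/u-44/g' st.py; python3 st.py|head -2
```

```text
[-9.  -3.1  8.4] [-0.55  1.25  0.04] 30.02023681998253 15.208580674152046
-32.717719990088234 -47.83281593782658 116.4185684433589 r 92.07773440304994 th 0.395714264577244
```

Emit:
servo_tool(
  deltas=[
    [[0,0,0],[0,0,0]],
    [[0,0,0],[0,0,0]],
    [[0,0,0],[0,0,0]],
    [[0,0,0],[0,0,0]],
  ],
  grip=0,
)

```text
t: 19.22
ee_pos: [497.2, 50.8, 102.7]
orientation: [3.137, 0.168, 0.003]
ft_force: [0.4, 0.0, 0.4]
width: 38.5
grasp_force: 0.0
```

Emit:
servo_tool(
  deltas=[
    [[0,0,-8],[0,0,0]],
    [[0,0,-20],[0,0,0]],
    [[0,0,-33],[0,0,0]],
    [[0,0,-45],[0,0,0]],
    [[0,0,-55],[0,0,0]],
  ],
)

```text
t: 19.63
ee_pos: [496.9, 50.8, 158.8]
orientation: [3.137, 0.168, 0.003]
ft_force: [0.1, -0.4, -0.2]
width: 43.5
grasp_force: 0.0
```

Emit:
servo_tool(
  deltas=[
    [[0,0,0],[0,0,0]],
    [[0,0,0],[0,0,0]],
    [[0,0,0],[0,0,0]],
    [[0,0,0],[0,0,0]],
    [[0,0,0],[0,0,0]],
  ],
  grip=1,
)

```text
t: 20.05
ee_pos: [496.0, 50.7, 156.7]
orientation: [3.137, 0.168, -0.001]
ft_force: [-1.1, 0.2, -0.4]
width: 14.0
grasp_force: 0.0
```

```bash
python3 - <<'E'
from h import *
for i in range(10): q=get_image("scene")
o=ctrl.get_obs();print(o["ft_force"].round(2),o["width"])
X=cloud(q);f=q["frame"].astype(int);D=X[...,:2]-O
u=D[...,0]*np.cos(C)+D[...,1]*np.sin(C);v=-D[...,0]*np.sin(C)+D[...,1]*np.cos(C);z=X[...,2]
red=(abs(v+50)<25)&(abs(u+30)<40)&(f[...,2]>2*f[...,1])&(f[...,2]>60)&(z>65)&(f[...,1]<50)
print("red",np.c_[u[red],v[red],z[red]].round().tolist())
go(*cr(-38,-47.5),130,C)
cc=proj(q,[530,70,110]).astype(int);k=q["frame"][cc[1]-45:cc[1]+45,cc[0]-60:cc[0]+60]
cv2.imwrite("pics/c6.png",cv2.resize(k,(640,480),interpolation=cv2.INTER_CUBIC))
E
```

```text
[ 0.12  0.68 -1.25] 0.41811638094155196
red [[-28.0, -44.0, 139.0], [-29.0, -48.0, 138.0], [-26.0, -47.0, 139.0], [-21.0, -48.0, 145.0], [-27.0, -51.0, 137.0], [-25.0, -47.0, 134.0], [-22.0, -47.0, 136.0], [-18.0, -46.0, 138.0], [-24.0, -55.0, 138.0], [-22.0, -53.0, 138.0], [-19.0, -51.0, 138.0], [-18.0, -46.0, 133.0], [-13.0, -47.0, 137.0], [-21.0, -60.0, 140.0], [-23.0, -51.0, 128.0], [-18.0, -52.0, 134.0], [-11.0, -57.0, 145.0], [-12.0, -48.0, 133.0], [-9.0, -48.0, 136.0], [-17.0, -60.0, 137.0], [-15.0, -56.0, 135.0], [-12.0, -55.0, 136.0], [-10.0, -52.0, 133.0], [-8.0, -48.0, 130.0], [-6.0, -45.0, 129.0], [-15.0, -56.0, 129.0], [-11.0, -56.0, 132.0], [-7.0, -57.0, 136.0], [-5.0, -53.0, 132.0], [-3.0, -50.0, 131.0], [-8.0, -61.0, 134.0], [-8.0, -55.0, 127.0], [-6.0, -51.0, 124.0], [-4.0, -61.0, 131.0]]
d [-7.5  0.2 27.4] rot [ 0.0002 -0.0004 -0.0002] at [496.4  50.7 157.4] t 20.55
```

View pics/c6.png

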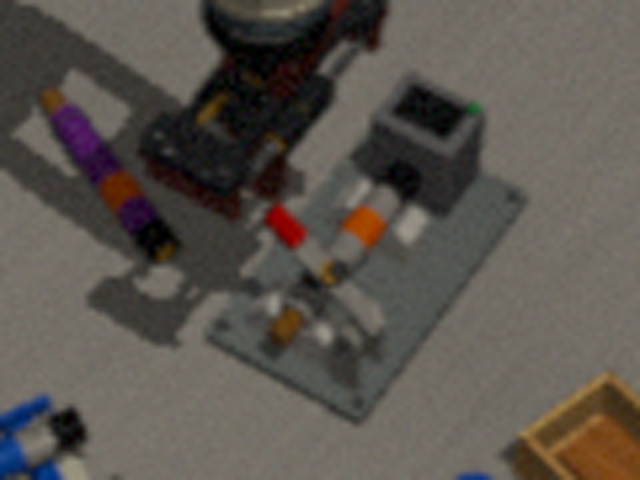

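The tab was not carried all the way. The red tab at (285,225) lies at u −29..−4 mm, z about 134, which puts the strap near 0.65 rad, clear of the logger. I'll push it down with the shut fingertips along its arc.

Emit:
servo_tool(
  deltas=[
    [[7,0,0],[0,0,0]],
    [[14,0,3],[0,0,0]],
    [[14,0,8],[0,0,0]],
    [[14,0,8],[0,0,0]],
    [[14,0,8],[0,0,0]],
  ],
)

```text
t: 20.97
ee_pos: [509.9, 52.1, 148.7]
orientation: [3.137, 0.168, -0.002]
ft_force: [-0.1, 0.0, -0.5]
width: 0.3
grasp_force: 0.0
```

Emit:
servo_tool(
  deltas=[
    [[-1,0,3],[0,0,0]],
    [[-3,0,6],[0,0,0]],
    [[-5,0,9.5],[0,0,0]],
    [[-7,0,13],[0,0,0]],
    [[-9,0,16.5],[0,0,0]],
  ],
)

```text
t: 21.38
ee_pos: [498.6, 50.9, 132.7]
orientation: [3.137, 0.168, -0.008]
ft_force: [-10.5, -1.7, 11.4]
width: 0.6
grasp_force: 6.1
```

```bash
python3 st.py|head -2
```

```text
[-10.5  -1.7  11.4] [-0.24  1.76 -0.02] 6.058571054600179 0.5572742853770943
-28.300599171023713 -47.346689566255016 146.36190415880222 r 108.47130581253437 th 0.6509960409074238
```

Emit:
servo_tool(
  deltas=[
    [[-2,0,-8],[0,0,0]],
    [[-2,0,-20],[0,0,0]],
    [[-2,0,-26],[0,0,0]],
    [[-2,0,-26],[0,0,0]],
    [[-2,0,-26],[0,0,0]],
  ],
)

```text
t: 21.8
ee_pos: [499.8, 51.0, 159.3]
orientation: [3.137, 0.168, 0.003]
ft_force: [0.9, 0.8, -0.4]
width: 0.5
grasp_force: 0.0
```

```bash
python3 st.py|head -2;python3 - <<'E'
from h import *
for i in range(8): q=get_image("scene")
X=cloud(q);f=q["frame"].astype(int);D=X[...,:2]-O
u=D[...,0]*np.cos(C)+D[...,1]*np.sin(C);v=-D[...,0]*np.sin(C)+D[...,1]*np.cos(C);z=X[...,2]
red=(abs(v+50)<25)&(abs(u+30)<40)&(f[...,2]>2*f[...,1])&(f[...,2]>60)&(z>65)&(f[...,1]<50)
P=np.c_[u[red],v[red],z[red]];print(len(P),np.percentile(P,[2,50,98],0).round(),np.polyfit(P[:,0],P[:,2],1))
l2=(abs(u)<20)&(v<80)&(v>-95)&(z>50)&(z<66)
print("logger",np.median(u[l2]),v[l2].min(),v[l2].max())
E
python3 st.py|head -2
```

```text
[ 0.9  0.8 -0.4] [-0.04  0.02  0.06] 0.0 0.5001366058141137
-27.0937606563233 -47.33918823136205 173.01613836061586 r 128.8954724272256 th 0.7963205366718595
35 [[-37. -58. 113.]
 [-23. -51. 125.]
 [-11. -43. 135.]] [ -0.29673631 118.11543872]
logger 0.7664336193277603 -83.032243729411 77.87337340838528
[ 0.1 -0.3  0.7] [-0.04 -0.03  0.02] 0.0 0.5663319413175156
-27.62910888115848 -47.30901588533373 172.3074714702437 r 128.60235301492654 th 0.7898087466705688
```

Emit:
servo_tool(
  deltas=[
    [[-6,0,10],[0,0,0]],
    [[-8.5,0,20],[0,0,0]],
    [[-9,0,25],[0,0,0]],
    [[-11,0,29],[0,0,0]],
    [[-13.5,0,33],[0,0,0]],
  ],
)

```text
t: 22.62
ee_pos: [484.1, 49.4, 125.2]
orientation: [3.137, 0.168, -0.006]
ft_force: [-6.0, -1.5, 7.6]
width: 0.7
grasp_force: 4.0
```

Emit:
servo_tool(
  deltas=[
    [[-1,0,1.5],[0,0,0]],
    [[-2,0,3],[0,0,0]],
    [[-3,0,5],[0,0,0]],
    [[-3,0,5],[0,0,0]],
  ],
)

```text
t: 22.95
ee_pos: [481.5, 49.1, 120.3]
orientation: [3.137, 0.168, -0.004]
ft_force: [-2.9, -1.1, 2.4]
width: 0.3
grasp_force: 1.4
```

```bash
python3 st.py|head -2
```

```text
[-2.9 -1.1  2.4] [-0.08  0.43 -0.01] 1.4344745947164483 0.2993896463769703
-45.49796439537686 -47.3173516347756 133.96542634170925 r 112.68274151381019 th 0.46278766582019637
```

Emit:
servo_tool(
  deltas=[
    [[0,0,2],[0,0,0]],
    [[-1,0,4],[0,0,0]],
    [[-2,0,6],[0,0,0]],
    [[-3,0,8],[0,0,0]],
    [[-3,0,9],[0,0,0]],
  ],
)

```text
t: 23.37
ee_pos: [479.1, 48.8, 111.5]
orientation: [3.137, 0.168, -0.003]
ft_force: [-2.6, -0.2, 4.5]
width: 0.3
grasp_force: 2.3
```

Emit:
servo_tool(
  deltas=[
    [[0,0,1],[0,0,0]],
    [[0,0,2],[0,0,0]],
    [[0,0,3],[0,0,0]],
    [[0,0,3],[0,0,0]],
  ],
)

```text
t: 23.7
ee_pos: [480.1, 48.9, 108.7]
orientation: [3.137, 0.168, 0.001]
ft_force: [-2.7, -0.6, 2.8]
width: 0.4
grasp_force: 1.4
```

```bash
python3 st.py|head -2
```

```text
[-2.7 -0.6  2.8] [-0.04  0.42  0.04] 1.3582597106869798 0.41001576506297
-46.93038791762987 -47.32636598969094 122.42023520936506 r 107.27650545734649 th 0.36905991986890596
```

Emit:
servo_tool(
  deltas=[
    [[-0.3,0,0.8],[0,0,0]],
    [[-0.6,0,1.6],[0,0,0]],
    [[-0.9,0,2.4],[0,0,0]],
    [[-1,0,3],[0,0,0]],
    [[-1,0,3],[0,0,0]],
  ],
)

```text
t: 24.12
ee_pos: [479.0, 48.8, 105.8]
orientation: [3.137, 0.168, 0.001]
ft_force: [-2.2, -0.7, 2.1]
width: 0.7
grasp_force: 1.4
```

Emit:
servo_tool(
  deltas=[
    [[-0.2,0,0.8],[0,0,0]],
    [[-0.4,0,1.6],[0,0,0]],
    [[-0.5,0,2],[0,0,0]],
    [[-0.5,0,2],[0,0,0]],
  ],
)

```text
t: 24.45
ee_pos: [478.5, 48.8, 103.8]
orientation: [3.137, 0.168, 0.001]
ft_force: [-1.4, -0.0, 3.1]
width: 0.4
grasp_force: 1.3
```

Emit:
servo_tool(
  deltas=[
    [[-0.2,0,0.8],[0,0,0]],
    [[-0.4,0,1.6],[0,0,0]],
    [[-0.5,0,2],[0,0,0]],
    [[-0.5,0,2],[0,0,0]],
  ],
)

```text
t: 24.78
ee_pos: [478.0, 48.7, 101.8]
orientation: [3.137, 0.168, 0.001]
ft_force: [-2.0, 0.2, 3.3]
width: 0.4
grasp_force: 1.3
```

Emit:
servo_tool(
  deltas=[
    [[-0.1,0,0.5],[0,0,0]],
    [[-0.3,0,1],[0,0,0]],
    [[-0.3,0,1],[0,0,0]],
  ],
)

```text
t: 25.03
ee_pos: [477.8, 48.7, 100.8]
orientation: [3.137, 0.168, 0.001]
ft_force: [-1.8, 0.2, 2.5]
width: 0.3
grasp_force: 1.4
```

Emit:
servo_tool(
  deltas=[
    [[-0.1,0,0.5],[0,0,0]],
    [[-0.3,0,1],[0,0,0]],
    [[-0.3,0,1],[0,0,0]],
  ],
)

```text
t: 25.28
ee_pos: [477.5, 48.6, 99.8]
orientation: [3.137, 0.168, 0.001]
ft_force: [-3.1, -0.6, 2.1]
width: 0.4
grasp_force: 1.4
```

Emit:
servo_tool(
  deltas=[
    [[-0.1,0,0.5],[0,0,0]],
    [[-0.3,0,1],[0,0,0]],
    [[-0.3,0,1],[0,0,0]],
  ],
)

```text
t: 25.53
ee_pos: [477.1, 48.6, 98.8]
orientation: [3.137, 0.168, 0.001]
ft_force: [-1.5, 0.2, 2.7]
width: 0.4
grasp_force: 1.4
```

Emit:
servo_tool(
  deltas=[
    [[-0.1,0,0.5],[0,0,0]],
    [[-0.3,0,1],[0,0,0]],
    [[-0.3,0,1],[0,0,0]],
  ],
)

```text
t: 25.78
ee_pos: [476.9, 48.6, 97.8]
orientation: [3.137, 0.168, 0.001]
ft_force: [-2.7, -0.7, 2.2]
width: 0.0
grasp_force: 1.3
```

Emit:
servo_tool(
  deltas=[
    [[-0.1,0,0.5],[0,0,0]],
    [[-0.2,0,1],[0,0,0]],
    [[-0.2,0,1],[0,0,0]],
  ],
)

```text
t: 26.03
ee_pos: [476.6, 48.5, 96.8]
orientation: [3.137, 0.168, 0.0]
ft_force: [-1.9, -1.2, 2.7]
width: 0.4
grasp_force: 1.3
```

Emit:
servo_tool(
  deltas=[
    [[-0.1,0,0.5],[0,0,0]],
    [[-0.2,0,1],[0,0,0]],
    [[-0.2,0,1],[0,0,0]],
  ],
)

```text
t: 26.28
ee_pos: [476.4, 48.5, 95.8]
orientation: [3.137, 0.168, 0.001]
ft_force: [-2.4, -0.3, 3.3]
width: 0.4
grasp_force: 1.3
```

Emit:
servo_tool(
  deltas=[
    [[-0.1,0,0.5],[0,0,0]],
    [[-0.2,0,1],[0,0,0]],
    [[-0.2,0,1],[0,0,0]],
  ],
)

```text
t: 26.53
ee_pos: [476.2, 48.5, 94.8]
orientation: [3.137, 0.168, 0.001]
ft_force: [-3.1, -0.0, 2.8]
width: 0.6
grasp_force: 1.3
```

Emit:
servo_tool(
  deltas=[
    [[-0.1,0,0.5],[0,0,0]],
    [[-0.2,0,1],[0,0,0]],
    [[-0.2,0,1],[0,0,0]],
  ],
)

```text
t: 26.78
ee_pos: [476.0, 48.5, 93.8]
orientation: [3.137, 0.168, 0.001]
ft_force: [-2.6, 0.1, 2.8]
width: 0.6
grasp_force: 1.2
```

Emit:
servo_tool(
  deltas=[
    [[-0.1,0,0.3],[0,0,0]],
    [[-0.1,0,0.6],[0,0,0]],
    [[-0.1,0,0.6],[0,0,0]],
  ],
)

```text
t: 27.03
ee_pos: [476.0, 48.5, 93.2]
orientation: [3.137, 0.168, 0.001]
ft_force: [-1.5, 0.3, 2.2]
width: 0.5
grasp_force: 1.4
```

Emit:
servo_tool(
  deltas=[
    [[-0.1,0,0.5],[0,0,0]],
    [[-0.1,0,1],[0,0,0]],
    [[-0.1,0,1],[0,0,0]],
  ],
)

```text
t: 27.28
ee_pos: [475.9, 48.5, 92.2]
orientation: [3.137, 0.168, 0.001]
ft_force: [-2.4, -0.2, 2.0]
width: 0.2
grasp_force: 1.2
```

Emit:
servo_tool(
  deltas=[
    [[-0.1,0,0.5],[0,0,0]],
    [[-0.1,0,1],[0,0,0]],
    [[-0.1,0,1],[0,0,0]],
  ],
)

```text
t: 27.53
ee_pos: [475.8, 48.4, 91.2]
orientation: [3.137, 0.168, 0.001]
ft_force: [-2.1, -0.3, 2.0]
width: 0.8
grasp_force: 1.2
```

Emit:
servo_tool(
  deltas=[
    [[-0.1,0,0.3],[0,0,0]],
    [[-0.1,0,0.6],[0,0,0]],
    [[-0.1,0,0.6],[0,0,0]],
  ],
)

```text
t: 27.78
ee_pos: [475.7, 48.4, 90.6]
orientation: [3.137, 0.168, 0.001]
ft_force: [-3.1, 0.2, 2.1]
width: 0.6
grasp_force: 1.3
```

Emit:
servo_tool(
  deltas=[
    [[-0.1,0,0.5],[0,0,0]],
    [[-0.1,0,1],[0,0,0]],
    [[-0.1,0,1],[0,0,0]],
  ],
)

```text
t: 28.03
ee_pos: [475.6, 48.4, 89.6]
orientation: [3.137, 0.168, 0.001]
ft_force: [-1.3, -1.0, 2.2]
width: 0.6
grasp_force: 1.0
```

Emit:
servo_tool(
  deltas=[
    [[0,0,0.5],[0,0,0]],
    [[0,0,1],[0,0,0]],
    [[0,0,1],[0,0,0]],
  ],
)

```text
t: 28.28
ee_pos: [475.6, 48.5, 88.6]
orientation: [3.137, 0.168, 0.001]
ft_force: [-0.9, -1.0, 2.2]
width: 0.4
grasp_force: 1.0
```

Emit:
servo_tool(
  deltas=[
    [[0,0,0.3],[0,0,0]],
    [[0,0,0.6],[0,0,0]],
    [[0,0,0.6],[0,0,0]],
  ],
)

```text
t: 28.53
ee_pos: [475.6, 48.4, 88.0]
orientation: [3.137, 0.168, 0.001]
ft_force: [-1.2, 0.3, 2.0]
width: 0.2
grasp_force: 1.1
```

Emit:
servo_tool(
  deltas=[
    [[0,0,0.5],[0,0,0]],
    [[0,0,1],[0,0,0]],
    [[0,0,1],[0,0,0]],
  ],
)

```text
t: 28.78
ee_pos: [475.6, 48.4, 87.0]
orientation: [3.137, 0.168, 0.001]
ft_force: [-1.2, -0.6, 1.4]
width: 0.6
grasp_force: 0.9
```

Emit:
servo_tool(
  deltas=[
    [[0,0,0.5],[0,0,0]],
    [[0,0,1],[0,0,0]],
    [[0,0,1],[0,0,0]],
  ],
)

```text
t: 29.03
ee_pos: [475.5, 48.5, 86.0]
orientation: [3.137, 0.168, 0.001]
ft_force: [-0.6, -0.7, 1.2]
width: 0.6
grasp_force: 0.8
```

Emit:
servo_tool(
  deltas=[
    [[0,0,0.3],[0,0,0]],
    [[0,0,0.6],[0,0,0]],
    [[0,0,0.6],[0,0,0]],
  ],
)

```text
t: 29.28
ee_pos: [475.6, 48.4, 85.4]
orientation: [3.137, 0.168, 0.001]
ft_force: [-2.0, -0.1, 1.6]
width: 0.6
grasp_force: 1.3
```

Emit:
servo_tool(
  deltas=[
    [[0,0,0.5],[0,0,0]],
    [[0,0,1],[0,0,0]],
    [[0,0,1],[0,0,0]],
  ],
)

```text
t: 29.53
ee_pos: [475.4, 48.4, 84.4]
orientation: [3.137, 0.168, 0.0]
ft_force: [-2.4, 0.3, 2.5]
width: 0.1
grasp_force: 1.2
```

Emit:
servo_tool(
  deltas=[
    [[0,0,0.5],[0,0,0]],
    [[0,0,1],[0,0,0]],
    [[0,0,1],[0,0,0]],
  ],
)

```text
t: 29.78
ee_pos: [475.4, 48.4, 83.4]
orientation: [3.137, 0.168, 0.0]
ft_force: [-3.0, -0.3, 4.2]
width: 0.3
grasp_force: 2.1
```

```bash
python3 st.py|head -2;python3 - <<'E'
from h import *
q=get_image("scene")
X=cloud(q);f=q["frame"].astype(int);D=X[...,:2]-O
u=D[...,0]*np.cos(C)+D[...,1]*np.sin(C);v=-D[...,0]*np.sin(C)+D[...,1]*np.cos(C);z=X[...,2]
red=(abs(v+50)<25)&(abs(u+30)<40)&(f[...,2]>2*f[...,1])&(f[...,2]>60)&(z>65)&(f[...,1]<50)
print(np.c_[u[red],v[red],z[red]].round().tolist())
st=(abs(v+49)<6)&(u>-30)&(u<40)&(z>62)
for lo in range(-30,40,6):
    k=st&(u>=lo)&(u<lo+6);print(lo,k.sum(),np.median(z[k]).round(1),end=";")
cc=proj(q,[500,70,80]).astype(int);k=q["frame"][cc[1]-34:cc[1]+34,cc[0]-45:cc[0]+45]
cv2.imwrite("pics/c7.png",cv2.resize(k,(640,480),interpolation=cv2.INTER_CUBIC))
E
```

```text
[-3.  -0.3  4.2] [-0.07  0.63 -0.01] 2.1410667691816343 0.3168693434336039
-51.62066711949602 -47.35417583292157 97.13521147015399 r 100.7179159094291 th 0.12926464939864513
[[-45.0, -43.0, 84.0], [-46.0, -47.0, 82.0], [-43.0, -45.0, 82.0], [-40.0, -43.0, 82.0], [-53.0, -55.0, 79.0], [-46.0, -53.0, 82.0], [-41.0, -54.0, 87.0], [-40.0, -50.0, 84.0], [-37.0, -48.0, 84.0], [-34.0, -45.0, 83.0], [-45.0, -61.0, 87.0], [-45.0, -55.0, 80.0], [-41.0, -55.0, 83.0], [-38.0, -52.0, 82.0], [-34.0, -52.0, 85.0], [-35.0, -44.0, 75.0], [-42.0, -59.0, 80.0], [-38.0, -59.0, 84.0], [-37.0, -55.0, 80.0], [-33.0, -54.0, 81.0]]
-30 25 346.3;-24 35 311.4;-18 54 346.3;-12 12 95.0;-6 5 86.2;0 7 79.2;6 3 81.6;12 8 83.1;18 4 85.7;24 5 85.8;30 6 82.9;36 2 81.1;
```

View pics/c7.png

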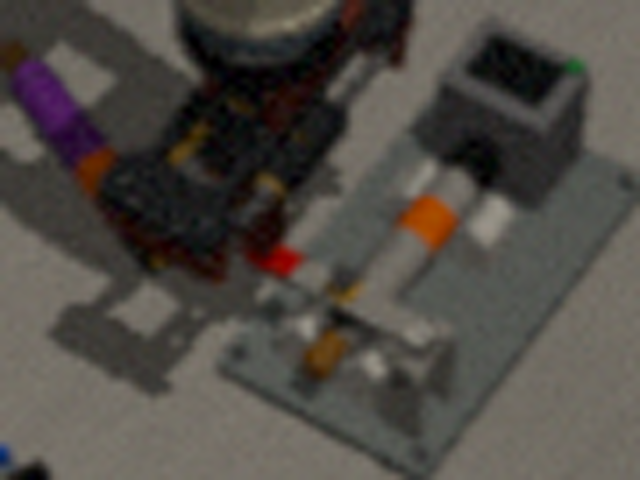

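The crop shows the strap level over the logger's −y V block, with the shut fingers on the red tab at (275,258). The force has started to rise, so the foot has met the logger. I'll press on gently to about 7.5 N.

Emit:
servo_tool(
  deltas=[
    [[0,0,0.3],[0,0,0]],
    [[0,0,0.6],[0,0,0]],
    [[0,0,0.6],[0,0,0]],
  ],
)

```text
t: 30.08
ee_pos: [475.4, 48.4, 83.0]
orientation: [3.137, 0.168, 0.0]
ft_force: [-4.1, -0.7, 6.6]
width: 0.6
grasp_force: 3.2
```

Emit:
servo_tool(
  deltas=[
    [[0,0,0.2],[0,0,0]],
    [[0,0,0.4],[0,0,0]],
    [[0,0,0.4],[0,0,0]],
  ],
)

```text
t: 30.33
ee_pos: [475.3, 48.4, 82.6]
orientation: [3.137, 0.168, -0.0]
ft_force: [-4.5, -0.7, 7.6]
width: 0.2
grasp_force: 4.0
```

Emit:
servo_tool(
  deltas=[
    [[-0.1,0,0.15],[0,0,0]],
    [[-0.1,0,0.15],[0,0,0]],
    [[-0.1,0,0.15],[0,0,0]],
  ],
)

```text
t: 30.58
ee_pos: [475.3, 48.4, 82.6]
orientation: [3.137, 0.168, 0.0]
ft_force: [-4.8, -0.8, 8.0]
width: 0.7
grasp_force: 4.2
```

Emit:
servo_tool(
  deltas=[
    [[0,0,0],[0,0,0]],
  ],
)

```text
t: 30.67
ee_pos: [475.2, 48.4, 82.6]
orientation: [3.137, 0.168, 0.0]
ft_force: [-5.0, 0.7, 7.9]
width: 0.3
grasp_force: 4.2
```

Emit:
servo_tool(
  deltas=[
    [[0,0,-1],[0,0,0]],
    [[0,0,-3],[0,0,0]],
    [[0,0,-10],[0,0,0]],
    [[0,0,-30],[0,0,0]],
    [[0,0,-60],[0,0,0]],
  ],
)

```text
t: 31.08
ee_pos: [474.2, 48.3, 141.6]
orientation: [3.137, 0.168, -0.005]
ft_force: [0.5, -0.4, -0.3]
width: 0.5
grasp_force: 0.0
```

Emit:
servo_tool(
  deltas=[
    [[-40,0,-10],[0,0,0]],
    [[-80,0,-20],[0,0,0]],
    [[-110,0,-20],[0,0,0]],
    [[-110,0,-20],[0,0,0]],
    [[-110,0,-20],[0,0,0]],
  ],
)

```text
t: 31.5
ee_pos: [365.7, 36.7, 163.0]
orientation: [3.137, 0.167, 0.004]
ft_force: [0.3, -0.2, -0.0]
width: 0.5
grasp_force: 0.0
```

```bash
python3 - <<'E'
from h import *
for i in range(12): q=get_image("top")
ims=[]
for q in(get_image("scene"),q):
    X=cloud(q);f=q["frame"].astype(int);D=X[...,:2]-O
    u=D[...,0]*np.cos(C)+D[...,1]*np.sin(C);v=-D[...,0]*np.sin(C)+D[...,1]*np.cos(C);z=X[...,2]
    red=(abs(v+50)<25)&(abs(u+40)<40)&(f[...,2]>2*f[...,1])&(f[...,2]>60)&(z>65)&(f[...,1]<50)
    if red.any(): print("tab",np.median(np.c_[u[red],v[red],z[red]],0).round(1))
    l2=(abs(u)<20)&(v<80)&(v>-95)&(z>52)&(z<66);print("logger",v[l2].min(),v[l2].max(),np.polyfit(v[l2],u[l2],1))
    cc=proj(q,[510,70,80]).astype(int);k=q["frame"][cc[1]-38:cc[1]+38,cc[0]-50:cc[0]+50]
    ims.append(cv2.resize(k,(400,304),interpolation=cv2.INTER_CUBIC))
cv2.imwrite("pics/ab8.png",np.hstack(ims))
o=ctrl.get_obs();print(o["t"],o["ee_pos"],np.abs(o["qvel"]).max())
E
```

```text
tab [-45.3 -48.7  81.4]
logger -81.34342974317897 79.94198928185496 [-0.00612595 -0.70082516]
tab [-42.7 -50.5  81.2]
logger -79.6337334394313 79.9573924623793 [-0.00366992 -1.08002674]
32.15 [366.09070834  36.69696251 162.17555218] 0.0046449299352674805
```

View pics/ab8.png

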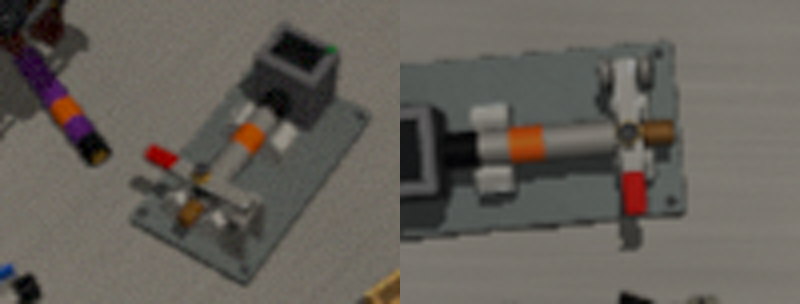

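The crops show the logger home against the head, right (450,150) to (672,132). The strap is level across it, with the red tab at right (635,192), and the gripper is well clear. I'll hand it in.

```bash
python3 -c "
from workcell import close_job
print(close_job())"
```

```text
the job is handed in; nothing more can be done
None
```

I docked the orange-banded logger home against the head, clamped the strap over it, moved the gripper clear and handed the job in at about 32 s; hand-in gave no verdict, and I inferred the foot's holding force from the roughly 8 N press on the tab rather than measuring it.

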